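# Pack the bench supplies into the drop-front case

## Robot

A 7-joint arm with a two-finger parallel gripper is mounted at the origin on a cart in front of the work surface, level with it; the furniture and walls round the work are solid. World frame = base frame: x ahead of the robot, y to its left, z up, the work surface at z = 0. Lengths are in m, angles in rad, forces in N, time in s.
With the tool pointing down it reaches from about 0.4 to 0.85 m from the base axis. Payload 10.4 kg.
Tool frame: the origin (TCP) lies midway between the tips of the shut fingers; the grasp point (between the pads) lies 19 mm behind it (r.grasp_offset is the distance from the TCP to the grasp point, in m); x points along the fingers, y is the direction in which the jaws open and shut, and the axes are right-handed (so a half turn about x gives the same grasp; the last joint's range is limited). The gripper opens to 87 mm and grips with 3 to 60 N. Pads are 19 mm wide; open, the fingers measure 117 mm over their backs; the gripper's body (75 mm by 190 mm) begins 51 mm behind the grasp point.
Start: joints at [-1.193, 0.332, -0.065, 1.46, 0.022, 1.35, -0.088], TCP at [0.244, 0.575, 0.223] pointing down, gripper open.
Joint ranges: [-2.6, 2.6], [-0.5, 2.12], [-1.47, 1.34], [0.16, 2.42], [-1.27, 4.41], [0.06, 2.06], [-2.6, 2.6]. Speed limits (rad/s): [2.22, 2.22, 2.79, 2.79, 3.14, 3.14, 3.14].

## Interface

Orientations are given as a unit quaternion [x, y, z, w].
In Python, from bench import r, vision, close_job gives the robot as it stands. The module is installed in compiled form; this text tells all that it offers.
- The arm moves only by the shell command python3 -m pendant 'ROWS' [OPENING] [FORCE]. ROWS is text: rows parted by semicolons, each of 6 numbers parted by spaces: the shift along the tool's x, y, z in units of 0.25 m (1.0 is 0.25 m), then the turn, a rotation vector about the tool's x, y, z in units of 1.5 rad (1.0 is 1.5 rad). A call has 1 to 8 rows; each row is the pose to reach, as a shift and turn from the pose commanded when the call began, along the tool's axes at that moment; what a row does not reach only later rows make up. A row lasts 1/10 s, in which the tool goes at most 50 mm and 8.59 degrees, less where a joint would pass 70% of its speed; a pose out of reach is approached as far as the arm can. A call with a number of a shift or a turn outside -1 to 1 is refused whole. A call with a gripper value outside its range is refused whole. OPENING is the gripper command: -1 is shut, 1 is fully open, values between are in proportion, set as the call begins (- or left out, the last holds). The fingers move at their own pace and stop on an object; FORCE is the grip in N (left out, the last holds). Time passes only in rows, so rows that repeat a pose let the fingers close. It gives the time, the measured TCP pose, the force and the opening at its end, in the units of the state.
- r.read_state(): the state, without advancing time (a new reading comes with each control period).
- vision.camera(name): name is "side" or "top"; returns (picture, depth): 420x560x3 uint8, blue, green, red; 420x560 float32, m along the optical axis (not along the pixel's ray), 0 where there is no reading.
- vision.get_calibration(name): a dict with "camera_matrix" (3x3 intrinsics, pixels), "rvec" (rotation vector, rad) and "tvec" (3), from world to camera coordinates, as OpenCV has them. Camera axes: x right, y down, z forward; pixel columns grow to the right and rows downward; lengths in m; the calibration is good to about 2 mm. A picture is of the moment at which its call begins. get_calibration takes no time and is no camera call.
- close_job(): hands the job in, once; it reports no verdict.
The state is a dict: "time": time; "joint_positions": joint angles; "joint_vel": joint speeds; "joint_torque": joint torques, N m; "ee_pos": TCP position; "eef_rot": TCP orientation; "ft_force": force on the tool from outside, world axes, zero at the start; "torque": the same for the moment, N m; "width": finger opening in m.
Only numpy, scipy, OpenCV 4.12 (cv2) and the standard library are available. Lean on these libraries where they do the work, as an engineer would, in place of code of your own. Each camera call takes 0.05 s, during which the arm holds its last target. There are 200 camera calls.

## Task

Pack the bench supplies away: screw the loose black lid of the amber jar down tight, pull the case's front flap right down, and push the jars standing on this end of the bench in single file into its wide lane and the bottles into its narrow lane, all upright. Then swing the flap up until it is fully shut. Leave the other things on the bench where they are.

Things in the scene. Friction and masses are not known exactly. Their poses are not given: they have to be found in the camera images.
- case: Fixed plywood case, 212 mm wide: two lanes between low side boards, floor 30 mm above the bench, 200 mm deep from the mouth (x = 0) to the back board. Four rails 8 mm thick stand 55 mm above the floor from 4 mm inside the mouth. A tray on posts covers the rear from x = 102 mm, 196 to 228 mm above the bench: load by pushing from the mouth. Origin on the bench under the mouth's middle; x points into the case, y left, z up.
- wide_lane (a point): Middle of the mouth of the wide lane (70 mm between its rails, for the jars; the right one for one who looks in), on the lane's floor; axes as the case. It lies 43 mm right (case y = -43 mm) of the middle of the case.
- narrow_lane (a point): Middle of the mouth of the narrow lane (56 mm between its rails, for the bottles; the left one), on the lane's floor; axes as the case. It lies 50 mm left (case y = +50 mm) of the middle of the case.
- flap (a joint): Plywood flap over the mouth, hinged at its bottom edge: 0 = shut (upright), 1.57 = fully down, when it is a level loading shelf level with the floor of the lanes (30 mm above the bench), 212 mm wide, reaching 96 mm out from the mouth. A friction hinge (0.16 N m, about 2 N at the tab) leaves it where it is let go. 12 mm thick; shut, its top edge is 114 mm above the bench.
- flap_hinge (a point): Middle of the flap's hinge line (6 mm before the mouth, 24 mm above the bench); the flap turns about the case's y axis through it, its top coming out towards the case's -x.
- flap_tab (a point): Grip point on the flap's wooden pull tab, 116 mm from the hinge line. The tab is 28 mm wide along the hinge, 12 mm thick and continues the flap 40 mm past its top edge (it ends 130 mm from the hinge line). Pinch it across the 28 mm from above in any position of the flap; it turns between the fingers as the flap swings.
- polish_jar: Squat amber jar with a paper band and a black ribbed screw lid, always present: body 62 mm in diameter and 48 mm high, lid 56 mm in diameter from 56 to 84 mm height. Origin at the middle of its underside, z up. Counts as a jar.
- polish_lid (a joint): Angle of that lid: 0 = tight against its stop, growing counter-clockwise from above as it loosens, at most 1.4; starts at 0.7 to 1.2. Turn clockwise to tighten (0.025 N m; the jar stands still until the stop is reached). It cannot come off. Tight, the white line on the lid meets the white tick on the jar's shoulder.
- peg_jar: Low red jar with a dark grey lid, 52 mm in diameter, 48 mm high; lid fixed. Origin at the middle of its underside, z up. May be absent.
- pumice_jar: White jar with a grey lid, 56 mm in diameter, 72 mm high; lid fixed. Origin at the middle of its underside, z up. May be absent.
- glue_bottle: White bottle with an orange cap, 48 mm in diameter, 150 mm high, with a cap; it can be gripped round the body up to 120 mm height. Origin at the middle of its underside, z up. May be absent.
- oil_bottle: Brown bottle with a red cap, 44 mm in diameter, 155 mm high, with a cap; it can be gripped round the body up to 120 mm height. Origin at the middle of its underside, z up. May be absent.
- sanding_block: Cork sanding block, 89 x 124 x 29 mm, on the towel; leave alone.
- tape_measure: Yellow tape measure, 51 x 89 x 64 mm, on the towel; leave alone.
- rosewood_block: Reddish wood offcut, 56 x 80 x 40 mm; leave alone.

How it is judged:
By the outcome, as a careful person would: the job done as asked, in the order asked, and still so for the second after the job is handed in, with the robot touching nothing.
Of peg_jar, pumice_jar, glue_bottle, oil_bottle only 2 to 4 are there at a start; the rules pass over those that are not, and their reading is None.
At some moment in a run one of polish_jar, peg_jar may be knocked a few centimetres aside while the robot is not near it.
It also fails if it takes over 210 s, if anything falls off the work surface, if the arm or the gripper's body presses on something with over 40 N, if the wrist force passes 120 N, or if a joint passes its speed limit or range.

## Working session

There is one attempt and no reset: what is moved stays moved. The work goes in short steps, Python scripts to look and compute and a shell command to move; the robot and the scene stay as the last step left them, time stands still between calls to the robot, and variables do not carry over. Pictures are saved under pics/ and viewed, about 12 in all and at most 16, crops included, and the job is handed in when it is done.

```bash
mkdir -p pics; cat > h.py <<'E'
import numpy as np, cv2
from bench import r, vision
from scipy.spatial.transform import Rotation as R
def cal(n):
    c=vision.get_calibration(n); K=np.array(c["camera_matrix"],float); M,_=cv2.Rodrigues(np.array(c["rvec"],float)); return K,M,np.array(c["tvec"],float).ravel()
def pts(n,depth):  # world point map
    K,M,t=cal(n); v,u=np.mgrid[0:depth.shape[0],0:depth.shape[1]]
    P=np.stack([(u-K[0,2])/K[0,0]*depth,(v-K[1,2])/K[1,1]*depth,depth],-1)
    return (P-t)@M
def ray(n,u,v,z):
    K,M,t=cal(n); d=M.T@np.linalg.solve(K,[u,v,1]); o=-M.T@t; return o+d*(z-o[2])/d[2]
def proj(n,p):
    K,M,t=cal(n); c=M@np.array(p)+t; return (K@c/c[2])[:2]
E
python3 - <<'E'
from h import *
for n in("top","side"):
    p,d=vision.camera(n); cv2.imwrite(f"pics/{n}0.png",p); np.save(f"{n}0.npy",d); K,M,t=cal(n); print(n,(-M.T@t).round(3),M[2].round(2),K[0,0])
s=r.read_state(); print(s["time"],s["ee_pos"],s["eef_rot"],R.from_quat(s["eef_rot"]).as_matrix().round(3),s["width"],r.grasp_offset)
E
```

```text
top [ 0.533 -0.083  0.945] [ 0.08  0.02 -1.  ] 401.21135141402294
side [0.393 0.701 0.402] [ 0.27 -0.91 -0.32] 438.599203147991
0.1 [0.2437148  0.57515457 0.22182172] [ 0.1403013   0.69303565 -0.14118502  0.69288089] [[-0.     0.39   0.921]
 [-0.001  0.921 -0.39 ]
 [-1.    -0.001  0.   ]] 0.08709587607941921 0.0187
```

View pics/top0.png

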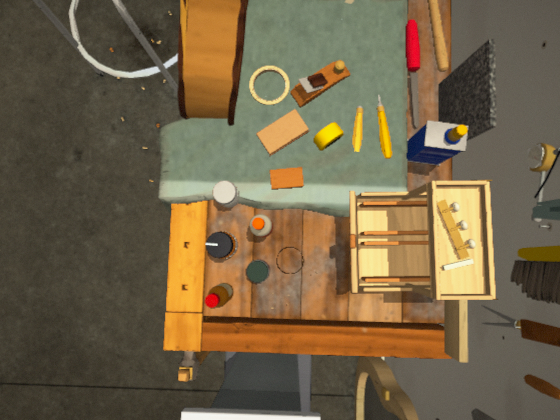

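View pics/side0.png

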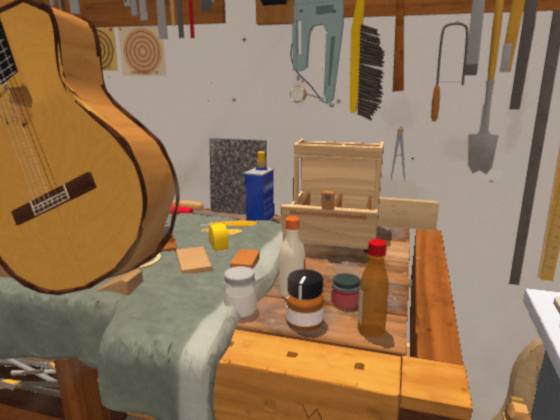

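```bash
python3 - <<'E'
from h import *
d=np.load("top0.npy"); p=cv2.imread("pics/top0.png"); P=pts("top",d); Z=P[...,2]
v,u=np.mgrid[0:420,0:560]
print("bench z",np.median(Z[300:315,260:330]), "dx/du",(P[250,300]-P[250,200]).round(3))
def circ(name,win,z0,z1,h):
    x0,x1,y0,y1=win; m=np.zeros(d.shape,np.uint8); m[y0:y1,x0:x1]=((Z>z0)&(Z<z1)&(d>0))[y0:y1,x0:x1]
    c=max(cv2.findContours(m,cv2.RETR_EXTERNAL,cv2.CHAIN_APPROX_NONE)[0],key=cv2.contourArea); (a,b),rad=cv2.minEnclosingCircle(c)
    q=ray("top",a,b,h); e=ray("top",a+rad,b,h); print(name,(round(a),round(b)),q.round(4),"diam",round(2*np.linalg.norm(e-q),4),"medz",round(float(np.median(Z[m>0])),4))
circ("polish",(195,240,222,268),.075,.1,.084)
circ("pumice",(205,245,172,212),.062,.1,.072)
circ("peg",(240,278,255,290),.038,.06,.048)
circ("glue cap",(240,278,205,245),.135,.2,.15)
circ("oil cap",(195,240,280,315),.135,.2,.155)
def rect(name,win,z0,z1):
    x0,x1,y0,y1=win; m=np.zeros(d.shape,bool); m[y0:y1,x0:x1]=((Z>z0)&(Z<z1)&(d>0))[y0:y1,x0:x1]
    q=P[m][:,:2]; rr=cv2.minAreaRect((q*1000).astype(np.float32)); print(name,m.sum(),rr, cv2.boxPoints(rr).round(1).tolist())
rect("tray",(420,500,170,310),.215,.245)
rect("flaptop",(340,362,180,310),.105,.122)
# tab
rect("tab",(335,365,225,255),.13,.165)
I=cv2.resize(p[165:315,335:505],None,fx=4,fy=4,interpolation=cv2.INTER_CUBIC); J=cv2.resize(p[170:320,190:300],None,fx=4,fy=4,interpolation=cv2.INTER_CUBIC)
cv2.imwrite("pics/case0.png",I)
E
```

```text
bench z -0.0011881981715816125 dx/du [ 0.007 -0.236  0.003]
polish (218, 245) [0.5315 0.072  0.084 ] diam 0.0582 medz 0.0829
pumice (224, 192) [0.6469 0.0668 0.072 ] diam 0.0536 medz 0.0715
peg (257, 271) [ 0.4752 -0.0093  0.048 ] diam 0.0513 medz 0.0464
glue cap (258, 224) [ 0.5754 -0.0159  0.15  ] diam 0.024 medz 0.1488
oil cap (212, 300) [0.4232 0.068  0.155 ] diam 0.0299 medz 0.1537
tray 2106 ((554.07421875, -389.7447204589844), (212.56195068359375, 110.34257507324219), 2.167241096496582) [[445.79998779296875, -338.6000061035156], [450.0, -448.8999938964844], [662.4000244140625, -440.8999938964844], [658.2000122070312, -330.6000061035156]]
flaptop 522 ((547.1400146484375, -211.31532287597656), (209.2774200439453, 12.462004661560059), 2.20035982131958) [[442.29998779296875, -209.10000610351562], [442.79998779296875, -221.60000610351562], [651.9000244140625, -213.5], [651.5, -201.10000610351562]]
tab 89 ((547.103515625, -205.01495361328125), (25.75363540649414, 14.25939655303955), 0.44046327471733093) [[534.2000122070312, -198.0], [534.2999877929688, -212.1999969482422], [560.0, -212.0], [559.9000244140625, -197.8000030517578]]
```

View pics/case0.png

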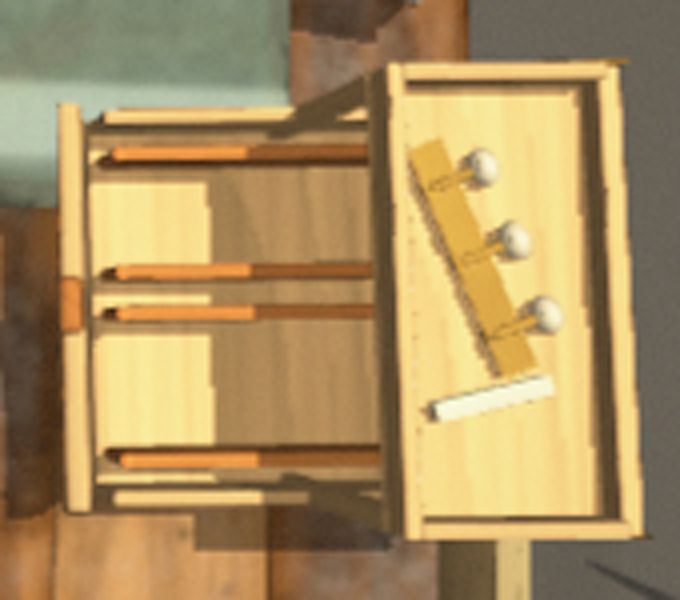

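The top picture shows all five items present, with the flap slightly ajar at about 0.17 rad. From the tray edge, the mouth's middle is near (0.548, -0.233) and case x points along about (0.038, -0.999). Next comes the lid.

```bash
cat >> h.py <<'E'
O=np.array([.5481,-.2327]); CX=np.array([.0378,-.9993]); CY=np.array([.9993,.0378]); YAW=92.17  # jaw angle 2.17 = along case y
def case(x,y): return O+x*CX+y*CY
def Rt(deg):
    a=np.radians(deg); y=np.array([np.cos(a),np.sin(a),0]); x=np.array([0,0,-1.]); return np.stack([x,y,np.cross(x,y)],1)
def plan(*W):
    s=r.read_state(); p=np.array(s["ee_pos"]); q=R.from_quat(s["eef_rot"]).as_matrix(); y=q[:,1]
    print("now t",round(s["time"],2),p.round(4),"jaw",round(np.degrees(np.arctan2(y[1],y[0])),1),"w",round(s["width"],4),"j",np.round(s["joint_positions"],2),"F",np.round(s["ft_force"],1))
    for w in W:
        T=Rt(w[3]); sh=q.T@(np.array(w[:3])-p)/.25; tv=R.from_matrix(q.T@T).as_rotvec()/1.5
        n=max(np.linalg.norm(sh)*5,np.degrees(np.linalg.norm(tv)*1.5)/8.59); print(w,"->"," ".join(f"{a:.3f}" for a in [*sh,*tv]),"rows %.1f"%n); p=np.array(w[:3]);q=T
E
python3 - <<'E'
from h import *
plan((.39,.34,.225,72),(.5315,.072,.225,76),(.5315,.072,.056,76),(.5315,.072,.056,36))
E
```

```text
now t 0.1 [0.2437 0.5752 0.2218] jaw 67.0 w 0.0871 j [-1.19  0.33 -0.06  1.46  0.02  1.35 -0.09] F [ 0.4 -0.5  0.2]
(0.39, 0.34, 0.225, 72) -> -0.012 -0.638 0.906 -0.058 -0.000 0.001 rows 5.5
(0.5315, 0.072, 0.225, 76) -> 0.000 -0.845 0.870 -0.047 0.000 0.000 rows 6.1
(0.5315, 0.072, 0.056, 76) -> 0.676 0.000 0.000 0.000 0.000 0.000 rows 3.4
(0.5315, 0.072, 0.056, 36) -> 0.000 0.000 0.000 0.465 0.000 0.000 rows 4.7
```

```bash
python3 -m pendant '-0.012 -0.638 0.906 -0.058 0 0;-0.012 -0.638 0.906 -0.058 0 0;-0.012 -0.638 0.906 -0.058 0 0;-0.012 -0.638 0.906 -0.058 0 0;-0.012 -0.638 0.906 -0.058 0 0;-0.012 -0.638 0.906 -0.058 0 0;-0.012 -0.638 0.906 -0.058 0 0' 1
python3 -m pendant '0 -0.845 0.87 -0.047 0 0;0 -0.845 0.87 -0.047 0 0;0 -0.845 0.87 -0.047 0 0;0 -0.845 0.87 -0.047 0 0;0 -0.845 0.87 -0.047 0 0;0 -0.845 0.87 -0.047 0 0;0 -0.845 0.87 -0.047 0 0;0 -0.845 0.87 -0.047 0 0'
python3 - <<'E'
from h import *
plan((.5315,.072,.056,76),(.5315,.072,.056,36))
E
```

```text
time: 0.8
ee_pos: [0.3929, 0.3361, 0.2256]
eef_rot: [0.113, 0.698, -0.113, 0.698]
ft_force: [-0.2, -0.4, 0.2]
width: 0.0867
time: 1.6
ee_pos: [0.532, 0.0716, 0.2251]
eef_rot: [0.086, 0.702, -0.087, 0.702]
ft_force: [-0.6, 1.6, 0.2]
width: 0.087
now t 1.6 [0.532  0.0716 0.2251] jaw 75.9 w 0.087 j [-0.54  0.13  0.35  1.71 -0.05  1.31  1.15] F [-0.6  1.6  0.2]
(0.5315, 0.072, 0.056, 76) -> 0.676 0.001 -0.002 -0.001 -0.000 0.000 rows 3.4
(0.5315, 0.072, 0.056, 36) -> 0.000 0.000 0.000 0.465 0.000 0.000 rows 4.7
```

```bash
python3 -m pendant '0.2 0 0 0 0 0;0.4 0 0 0 0 0;0.55 0 0 0 0 0;0.65 0 0 0 0 0;0.676 0 0 0 0 0;0.676 0 0 0 0 0'
python3 -m pendant '0 0 0 0 0 0;0 0 0 0 0 0;0 0 0 0 0 0;0 0 0 0 0 0;0 0 0 0 0 0;0 0 0 0 0 0;0 0 0 0 0 0;0 0 0 0 0 0' -1 20
python3 -m pendant '0 0 0 0.07 0 0;0 0 0 0.14 0 0;0 0 0 0.21 0 0;0 0 0 0.28 0 0;0 0 0 0.35 0 0;0 0 0 0.42 0 0;0 0 0 0.47 0 0;0 0 0 0.47 0 0'
python3 - <<'E'
from h import *
s=r.read_state();print(s["torque"],s["ft_force"]);plan((.5315,.072,.056,76))
p,d=vision.camera("side"); I=cv2.resize(p[220:350,220:410],None,fx=4,fy=4,interpolation=cv2.INTER_CUBIC); cv2.imwrite("pics/lid1.png",I)
E
```

```text
time: 2.2
ee_pos: [0.5311, 0.0737, 0.0561]
eef_rot: [0.085, 0.703, -0.085, 0.701]
ft_force: [0.7, -0.4, 0.3]
width: 0.0869
time: 3.0
ee_pos: [0.5322, 0.0725, 0.0569]
eef_rot: [0.086, 0.702, -0.086, 0.702]
ft_force: [-0.3, 2.2, 4.5]
width: 0.0552
time: 3.8
ee_pos: [0.5318, 0.0721, 0.0569]
eef_rot: [0.324, 0.629, -0.324, 0.629]
ft_force: [-1.1, 0.6, 6.7]
width: 0.0549
[-0.07809889  0.44947733 -0.05189987] [-1.13001155  0.62373567  6.66763029]
now t 3.8 [0.5318 0.0721 0.0569] jaw 35.5 w 0.0549 j [-0.61  0.31  0.45  1.9  -0.16  0.96  0.53] F [-1.1  0.6  6.7]
(0.5315, 0.072, 0.056, 76) -> 0.003 -0.001 -0.001 -0.471 -0.000 0.000 rows 4.7
```

View pics/lid1.png

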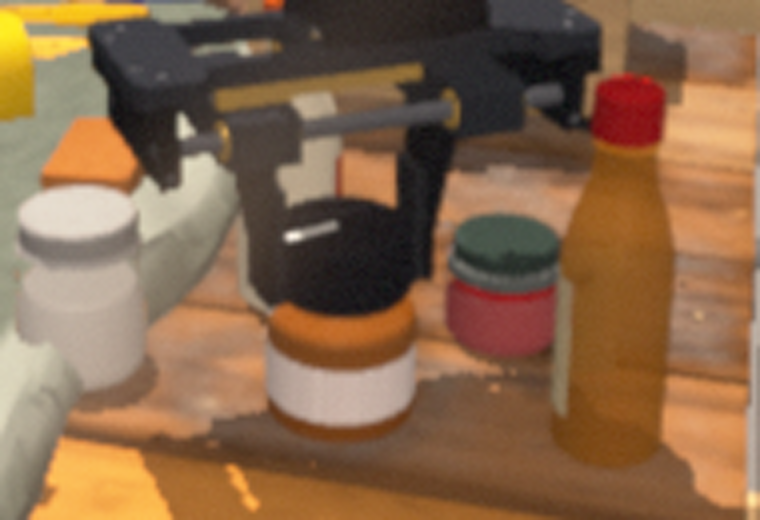

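The line on the lid (crop 310,230) has turned clockwise with the grip, and the jar stands still. I'll re-grip and turn again.

```bash
python3 -m pendant '0 0 0 0 0 0;0 0 0 0 0 0;0 0 0 0 0 0;0 0 0 0 0 0' 1
python3 -m pendant '0 0 0 -0.09 0 0;0 0 0 -0.19 0 0;0 0 0 -0.28 0 0;0 0 0 -0.37 0 0;0 0 0 -0.47 0 0;0 0 0 -0.47 0 0;0 0 0 -0.47 0 0'
python3 -m pendant '0 0 0 0 0 0;0 0 0 0 0 0;0 0 0 0 0 0;0 0 0 0 0 0;0 0 0 0 0 0;0 0 0 0 0 0;0 0 0 0 0 0;0 0 0 0 0 0' -1 20
python3 -c 'from h import *;s=r.read_state();print(s["torque"])'
python3 -m pendant '0 0 0 0.07 0 0;0 0 0 0.14 0 0;0 0 0 0.21 0 0;0 0 0 0.28 0 0'
python3 -c 'from h import *;s=r.read_state();print(s["torque"])'
python3 -m pendant '0 0 0 0.07 0 0;0 0 0 0.14 0 0;0 0 0 0.21 0 0;0 0 0 0.21 0 0'
python3 -c 'from h import *;s=r.read_state();print(s["torque"])'
python3 -m pendant '0 0 0 0 0 0;0 0 0 0 0 0;0 0 0 0 0 0;0 0 0 0 0 0' 1
python3 -m pendant '-0.25 0 0 0 0 0;-0.5 0 0 0 0 0;-0.68 0 0 0 0 0;-0.68 0 0 0 0 0;-0.68 0.7 0 0 0 0;-0.68 0.7 0 0 0 0;-0.68 0.7 0 0 0 0;-0.68 0.7 0 0 0 0'
python3 - <<'E'
from h import *
plan()
p,d=vision.camera("top"); I=cv2.resize(p[180:320,190:300],None,fx=4,fy=4,interpolation=cv2.INTER_CUBIC)
q,d=vision.camera("side"); J=cv2.resize(q[255:340,270:370],None,fx=4,fy=4,interpolation=cv2.INTER_CUBIC)
C=np.zeros((560,860,3),np.uint8); C[:I.shape[0],:I.shape[1]]=I; C[:J.shape[0],450:450+J.shape[1]]=J; cv2.imwrite("pics/lid2.png",C[:,:800+50][:,:800])
E
```

```text
time: 4.25
ee_pos: [0.5317, 0.0721, 0.0563]
eef_rot: [0.323, 0.629, -0.323, 0.629]
ft_force: [-0.3, 0.4, -1.2]
width: 0.079
time: 4.95
ee_pos: [0.5318, 0.0721, 0.0565]
eef_rot: [0.087, 0.702, -0.087, 0.702]
ft_force: [-0.0, 0.4, -0.1]
width: 0.087
time: 5.75
ee_pos: [0.5319, 0.0723, 0.0566]
eef_rot: [0.086, 0.702, -0.086, 0.702]
ft_force: [0.5, 1.1, -0.4]
width: 0.0555
[ 0.19620374 -0.14328551  0.01714496]
time: 6.15
ee_pos: [0.5318, 0.0718, 0.0565]
eef_rot: [0.232, 0.668, -0.232, 0.668]
ft_force: [-0.7, -1.3, 0.3]
width: 0.0559
[-0.38010383  0.02397339  0.0920466 ]
time: 6.55
ee_pos: [0.5317, 0.0719, 0.0565]
eef_rot: [0.333, 0.624, -0.333, 0.624]
ft_force: [-0.8, -0.6, 2.0]
width: 0.0551
[-0.158663    0.07652231  0.00151546]
time: 6.95
ee_pos: [0.5319, 0.0722, 0.0566]
eef_rot: [0.332, 0.624, -0.332, 0.624]
ft_force: [0.7, 1.2, -0.0]
width: 0.0795
time: 7.75
ee_pos: [0.6786, 0.1733, 0.2251]
eef_rot: [0.331, 0.625, -0.331, 0.624]
ft_force: [-0.1, -0.6, 0.0]
width: 0.087
now t 7.75 [0.6786 0.1733 0.2251] jaw 34.2 w 0.087 j [-0.61  0.53  0.46  1.25 -0.23  1.42  0.42] F [-0.1 -0.6  0. ]
```

View pics/lid2.png

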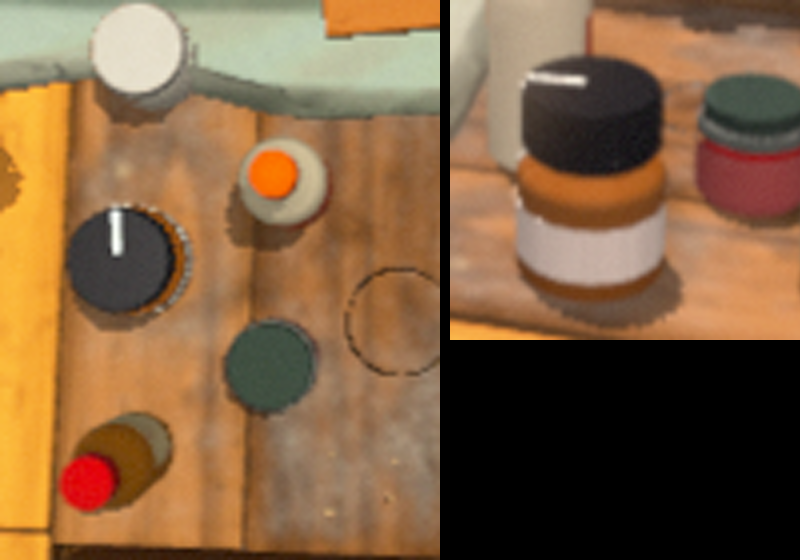

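The line now points to world +x (crop 117,215). It has turned about 85°, more than the largest possible 69°, so the lid reached its stop and the jar did not shift. Next is the flap.

```bash
python3 - <<'E'
from h import *
t=.17; g=case(-.006-.116*np.sin(t),0); z=.024+.116*np.cos(t)-.0187
m=case(-.12,0)
plan((.60,-.02,.225,18),(*g,.215,2.17),(*g,z,2.17))
for a in np.arange(t,1.6,.1): print(round(a,2), "%.3f 0 %.3f"%((.116*(np.cos(t)-np.cos(a)))/.25, (-.116*(np.sin(a)-np.sin(t)))/.25),end="; ")
E
```

```text
now t 7.85 [0.6782 0.1727 0.2243] jaw 34.2 w 0.0872 j [-0.61  0.53  0.46  1.25 -0.23  1.42  0.42] F [-0.6 -0.1 -0.3]
(0.6, -0.02, 0.225, 18) -> -0.002 -0.692 0.462 0.188 -0.000 0.001 rows 4.2
(np.float64(0.5471313692358111), np.float64(-0.2070927851149727), 0.215, 2.17) -> 0.040 -0.432 0.646 0.184 0.000 0.000 rows 3.9
(np.float64(0.5471313692358111), np.float64(-0.2070927851149727), np.float64(0.11962783296150906), 2.17) -> 0.381 0.000 0.000 0.000 0.000 0.000 rows 1.9
0.17 0.000 0 -0.000; 0.27 0.010 0 -0.045; 0.37 0.025 0 -0.089; 0.47 0.044 0 -0.132; 0.57 0.067 0 -0.172; 0.67 0.094 0 -0.210; 0.77 0.124 0 -0.245; 0.87 0.158 0 -0.276; 0.97 0.195 0 -0.304; 1.07 0.235 0 -0.329; 1.17 0.276 0 -0.349; 1.27 0.320 0 -0.365; 1.37 0.365 0 -0.376; 1.47 0.411 0 -0.383; 1.57 0.457 0 -0.385;
```

```bash
python3 -m pendant '0 -0.692 0.462 0.188 0 0;0 -0.692 0.462 0.188 0 0;0 -0.692 0.462 0.188 0 0;0 -0.692 0.462 0.188 0 0;0 -0.692 0.462 0.188 0 0' 0.3
python3 -m pendant '0.04 -0.432 0.646 0.184 0 0;0.04 -0.432 0.646 0.184 0 0;0.04 -0.432 0.646 0.184 0 0;0.04 -0.432 0.646 0.184 0 0;0.04 -0.432 0.646 0.184 0 0;0.04 -0.432 0.646 0.184 0 0'
python3 -m pendant '0.13 0 0 0 0 0;0.26 0 0 0 0 0;0.381 0 0 0 0 0;0.381 0 0 0 0 0'
python3 -m pendant '0 0 0 0 0 0;0 0 0 0 0 0;0 0 0 0 0 0;0 0 0 0 0 0;0 0 0 0 0 0' -1 15
python3 -m pendant '0.010 0 -0.045 0 0 0;0.025 0 -0.089 0 0 0;0.044 0 -0.132 0 0 0;0.067 0 -0.172 0 0 0;0.067 0 -0.172 0 0 0'
python3 -c 'from h import *;plan();print(R.from_quat(r.read_state()["eef_rot"]).as_matrix().round(3))'
```

```text
time: 8.35
ee_pos: [0.5954, -0.0305, 0.2275]
eef_rot: [0.419, 0.569, -0.419, 0.57]
ft_force: [0.8, -0.6, 0.1]
width: 0.059
time: 8.95
ee_pos: [0.5438, -0.2101, 0.2166]
eef_rot: [0.492, 0.508, -0.492, 0.508]
ft_force: [0.9, 0.9, -0.3]
width: 0.0569
time: 9.35
ee_pos: [0.5428, -0.2062, 0.1176]
eef_rot: [0.49, 0.511, -0.492, 0.507]
ft_force: [0.4, 0.9, -0.1]
width: 0.0562
time: 9.85
ee_pos: [0.5467, -0.2092, 0.1224]
eef_rot: [0.492, 0.507, -0.49, 0.51]
ft_force: [6.4, -1.3, 2.3]
width: 0.0278
time: 10.35
ee_pos: [0.545, -0.1651, 0.1049]
eef_rot: [0.492, 0.508, -0.49, 0.51]
ft_force: [7.7, 0.1, -2.4]
width: 0.0277
now t 10.35 [ 0.545  -0.1651  0.1049] jaw 2.1 w 0.0277 j [-0.35  0.35  0.68  1.79 -0.25  1.08  0.45] F [ 7.7  0.1 -2.4]
[[ 0.004  0.999  0.036]
 [-0.001  0.036 -0.999]
 [-1.     0.004  0.001]]
```

```bash
python3 -m pendant '0.027 0 -0.038 0 0 0;0.057 0 -0.073 0 0 0;0.091 0 -0.104 0 0 0;0.128 0 -0.132 0 0 0;0.168 0 -0.157 0 0 0;0.209 0 -0.177 0 0 0;0.253 0 -0.193 0 0 0;0.298 0 -0.204 0 0 0'
python3 -m pendant '0.046 0 -0.007 0 0 0;0.092 0 -0.009 0 0 0;0.1 0 -0.009 0 0 0;0.1 0 -0.009 0 0 0'
python3 -c 'from h import *;plan()'
```

```text
time: 11.15
ee_pos: [0.5431, -0.1153, 0.0306]
eef_rot: [0.492, 0.507, -0.49, 0.51]
ft_force: [5.6, -2.5, 1.8]
width: 0.0278
time: 11.55
ee_pos: [0.5431, -0.1129, 0.0062]
eef_rot: [0.492, 0.508, -0.49, 0.509]
ft_force: [3.4, 0.3, 7.4]
width: 0.0276
now t 11.55 [ 0.5431 -0.1129  0.0062] jaw 2.0 w 0.0276 j [-0.38  0.46  0.6   1.89 -0.33  0.89  0.42] F [3.4 0.3 7.4]
```

```bash
python3 -m pendant '0 0 0 0 0 0;0 0 0 0 0 0;0 0 0 0 0 0;-0.3 0 0 0 0 0;-0.6 0 0 0 0 0;-0.88 0 0 0 0 0;-0.88 0 0 0 0 0' 0.3
python3 -m pendant '0 -0.5 0 0 0 0;0 -0.5 0 0 0 0;0 -0.5 0 0 0 0;0 -0.5 0 0 0 0' 1
cat > look.py <<'E'
from h import *
import sys
p,d=vision.camera("top"); cv2.imwrite(f"pics/{sys.argv[1]}.png",p); P=pts("top",d); Z=P[...,2]
H=cv2.cvtColor(p,cv2.COLOR_BGR2HSV)
def rect(name,z0,z1,x0,x1,y0,y1):
    m=(Z>z0)&(Z<z1)&(d>0)&(P[...,0]>x0)&(P[...,0]<x1)&(P[...,1]>y0)&(P[...,1]<y1)
    m=cv2.morphologyEx(m.astype(np.uint8),cv2.MORPH_OPEN,np.ones((3,3)))>0
    rr=cv2.minAreaRect((P[m][:,:2]*1000).astype(np.float32)); print(name,m.sum(),"medz",np.median(Z[m]).round(4),np.round(cv2.boxPoints(rr),0).tolist(),round(rr[2],2))
rect("shelf",.022,.04,.42,.68,-.21,-.1)
rect("tray",.215,.245,.40,.70,-.47,-.31)
def top(name,near,h,dz=.008,rad=.06):
    m=((np.abs(Z-h)<dz)&(d>0)&(np.hypot(P[...,0]-near[0],P[...,1]-near[1])<rad)).astype(np.uint8)
    c=cv2.findContours(m,cv2.RETR_EXTERNAL,cv2.CHAIN_APPROX_NONE)[0]
    if not c: print(name,"none"); return
    (a,b),q=cv2.minEnclosingCircle(max(c,key=cv2.contourArea)); w=ray("top",a,b,h); print(name,(round(a),round(b)),w.round(4),"diam",round(2*np.linalg.norm(ray("top",a+q,b,h)-w),4))
def obj():
    top("polish",(.5315,.072),.084); top("pumice",(.647,.067),.072); top("peg",(.475,-.009),.048); top("glue",(.575,-.016),.150); top("oil",(.423,.068),.155)
obj()
E
python3 look.py t3; python3 -c 'from h import *;plan()'
```

```text
time: 12.25
ee_pos: [0.5404, -0.1132, 0.2068]
eef_rot: [0.491, 0.509, -0.492, 0.508]
ft_force: [1.0, -0.3, -0.1]
width: 0.0564
time: 12.65
ee_pos: [0.4136, -0.1175, 0.2049]
eef_rot: [0.492, 0.509, -0.491, 0.508]
ft_force: [0.7, 0.1, -0.2]
width: 0.0809
shelf 2984 medz 0.0289 [[441.0, -210.0], [680.0, -210.0], [680.0, -102.0], [441.0, -101.0]] 89.97
tray 2117 medz 0.2241 [[395.0, -343.0], [403.0, -471.0], [665.0, -453.0], [656.0, -326.0]] 3.9
polish (219, 245) [0.5312 0.0706 0.084 ] diam 0.0572
pumice (224, 192) [0.6468 0.0677 0.072 ] diam 0.052
peg (257, 271) [ 0.4756 -0.0091  0.048 ] diam 0.0495
glue (257, 223) [ 0.576  -0.0156  0.15  ] diam 0.0241
oil (211, 301) [0.4223 0.0693 0.155 ] diam 0.0272
now t 12.7 [ 0.4153 -0.1171  0.2051] jaw 2.0 w 0.0829 j [-0.56 -0.16  0.68  1.99  0.1   1.28  0.12] F [ 0.8  0.1 -0.1]
```

View pics/t3.png

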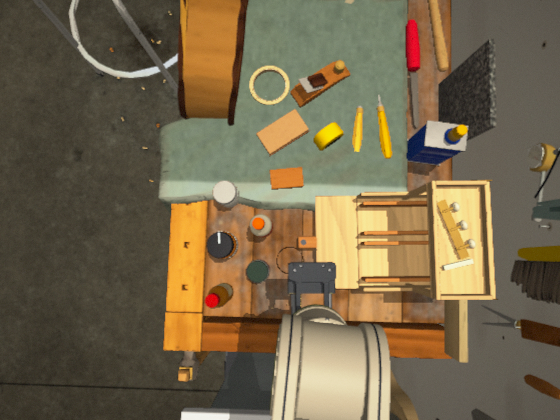

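Shelf is down and level (z 0.029) and nothing else has moved. I'll check the rails by colour and plan the peg jar.

```bash
python3 - <<'E'
from h import *
p=cv2.imread("pics/t3.png"); H=cv2.cvtColor(p,cv2.COLOR_BGR2HSV)
m=((H[...,1]>140)&(H[...,0]<16)&(H[...,2]>70)).astype(np.uint8); m[:, :350]=0; m[:,432:]=0; m[:180]=0; m[300:]=0
n,l,st,c=cv2.connectedComponentsWithStats(m)
for i in range(1,n):
    if st[i,4]>40:
        x,y,w,h,_=st[i]; q=[]
        for u in (x,x+w-1):
            vv=np.where(l[:,u]==i)[0].mean(); g=ray("top",u,vv,.085)[:2]-O; q.append((round(g@CX,4),round(g@CY,4)))
        print(st[i],q)
for u in range(308,326,2): print(u,p[215,u],[round(float(a),3) for a in ((ray("top",u,215,.03)[:2]-O)@CX,(ray("top",u,215,.03)[:2]-O)@CY)])
w=case(-.06,-.043); e=case(-.015,-.043)
plan((.4755,-.0092,.2,75),(.4755,-.0092,.019,75),(.4755,-.0092,.19,75),(*w,.19,2.17),(*w,.052,2.17),(*e,.052,2.17))
E
```

```text
[359 201  68   7 368] [(np.float64(-0.0024), np.float64(0.0768)), (np.float64(0.141), np.float64(0.0796))]
[360 230  69   6 272] [(np.float64(-0.0018), np.float64(0.0156)), (np.float64(0.1427), np.float64(0.0164))]
[361 241  68   4 252] [(np.float64(-0.0002), np.float64(-0.0046)), (np.float64(0.1419), np.float64(-0.0049))]
[361 276  70   6 367] [(np.float64(-0.002), np.float64(-0.0774)), (np.float64(0.143), np.float64(-0.0838))]
[394 291  18   9 101] [(np.float64(0.0663), np.float64(-0.1165)), (np.float64(0.1017), np.float64(-0.123))]
308 [ 74 122 176] [-0.11, 0.061]
310 [ 75 122 174] [-0.105, 0.061]
312 [ 64  99 140] [-0.101, 0.061]
314 [ 48  74 100] [-0.096, 0.061]
316 [130 207 243] [-0.091, 0.06]
318 [140 220 249] [-0.087, 0.06]
320 [139 220 248] [-0.082, 0.06]
322 [131 208 244] [-0.078, 0.06]
324 [136 214 247] [-0.073, 0.06]
now t 12.7 [ 0.4153 -0.1171  0.2051] jaw 2.0 w 0.0829 j [-0.56 -0.16  0.68  1.99  0.1   1.28  0.12] F [ 0.8  0.1 -0.1]
(0.4755, -0.0092, 0.2, 75) -> 0.022 0.255 -0.423 -0.850 -0.001 -0.002 rows 8.5
(0.4755, -0.0092, 0.019, 75) -> 0.724 0.000 0.000 0.000 0.000 0.000 rows 3.6
(0.4755, -0.0092, 0.19, 75) -> -0.684 0.000 0.000 0.000 0.000 0.000 rows 3.4
(np.float64(0.5028621), np.float64(-0.1743674), 0.19, 2.17) -> 0.000 -0.610 0.277 0.847 0.000 0.000 rows 8.5
(np.float64(0.5028621), np.float64(-0.1743674), 0.052, 2.17) -> 0.552 0.000 0.000 0.000 0.000 0.000 rows 2.8
(np.float64(0.5045631), np.float64(-0.2193359), 0.052, 2.17) -> 0.000 -0.000 0.180 0.000 0.000 0.000 rows 0.9
```

```bash
python3 -m pendant '0.022 0.255 -0.423 -0.85 0 0;0.022 0.255 -0.423 -0.85 0 0;0.022 0.255 -0.423 -0.85 0 0;0.022 0.255 -0.423 -0.85 0 0;0.022 0.255 -0.423 -0.85 0 0;0.022 0.255 -0.423 -0.85 0 0;0.022 0.255 -0.423 -0.85 0 0;0.022 0.255 -0.423 -0.85 0 0' 0.75
python3 - <<'E'
from h import *
plan((.4755,-.0092,.2,75),(.4755,-.0092,.019,75))
E
```

```text
time: 13.5
ee_pos: [0.477, -0.0092, 0.199]
eef_rot: [0.116, 0.698, -0.116, 0.697]
ft_force: [-0.4, -0.3, -0.3]
width: 0.076
now t 13.5 [ 0.477  -0.0092  0.199 ] jaw 71.1 w 0.076 j [-0.69 -0.01  0.62  1.9   0.    1.25  1.17] F [-0.4 -0.3 -0.3]
(0.4755, -0.0092, 0.2, 75) -> -0.004 -0.002 -0.006 -0.045 -0.000 0.001 rows 0.5
(0.4755, -0.0092, 0.019, 75) -> 0.724 0.000 0.000 0.000 0.000 0.000 rows 3.6
```

```bash
python3 look.py t4 | grep -v -e shelf -e tray
```

```text
polish (220, 244) [0.5335 0.0694 0.084 ] diam 0.0558
pumice (224, 192) [0.647  0.0679 0.072 ] diam 0.0515
peg none
glue (257, 223) [ 0.576  -0.0156  0.15  ] diam 0.0241
oil none
```

```bash
python3 -m pendant '0.2 0 -0.005 0 0 0;0.4 0 -0.005 0 0 0;0.58 0 -0.005 0 0 0;0.68 0 -0.005 0 0 0;0.72 0 -0.005 0 0 0;0.72 0 -0.005 0 0 0'
python3 -m pendant '0 0 0 0 0 0;0 0 0 0 0 0;0 0 0 0 0 0;0 0 0 0 0 0;0 0 0 0 0 0;0 0 0 0 0 0' -1 20
python3 -m pendant '-0.15 0 0 0 0 0;-0.35 0 0 0 0 0;-0.55 0 0 0 0 0;-0.68 0 0 0 0 0;-0.68 0 0 0 0 0'
python3 - <<'E'
from h import *
w=case(-.06,-.043); e=case(-.015,-.043)
plan((*w,.19,2.17),(*w,.052,2.17),(*e,.052,2.17))
E
```

```text
time: 14.15
ee_pos: [0.4748, -0.0093, 0.0186]
eef_rot: [0.118, 0.698, -0.12, 0.696]
ft_force: [0.2, 0.0, 1.1]
width: 0.0761
time: 14.75
ee_pos: [0.4757, -0.0089, 0.0203]
eef_rot: [0.119, 0.697, -0.118, 0.697]
ft_force: [-0.6, 1.3, 7.2]
width: 0.0512
time: 15.25
ee_pos: [0.4774, -0.0089, 0.1939]
eef_rot: [0.12, 0.695, -0.117, 0.699]
ft_force: [0.7, 0.6, -2.5]
width: 0.0513
now t 15.25 [ 0.4774 -0.0089  0.1939] jaw 70.7 w 0.0513 j [-0.72 -0.01  0.65  1.91  0.    1.23  1.16] F [ 0.7  0.6 -2.5]
(np.float64(0.5028621), np.float64(-0.1743674), 0.19, 2.17) -> 0.015 -0.591 0.314 0.798 0.001 -0.005 rows 8.0
(np.float64(0.5028621), np.float64(-0.1743674), 0.052, 2.17) -> 0.552 0.000 0.000 0.000 0.000 0.000 rows 2.8
(np.float64(0.5045631), np.float64(-0.2193359), 0.052, 2.17) -> 0.000 -0.000 0.180 0.000 0.000 0.000 rows 0.9
```

```bash
python3 -m pendant '0.015 -0.591 0.314 0.798 0 0;0.015 -0.591 0.314 0.798 0 0;0.015 -0.591 0.314 0.798 0 0;0.015 -0.591 0.314 0.798 0 0;0.015 -0.591 0.314 0.798 0 0;0.015 -0.591 0.314 0.798 0 0;0.015 -0.591 0.314 0.798 0 0;0.015 -0.591 0.314 0.798 0 0'
python3 - <<'E'
from h import *
w=case(-.06,-.043); e=case(-.015,-.043)
plan((*w,.056,2.17),(*e,.056,2.17),(*e,.051,2.17))
E
```

```text
time: 16.05
ee_pos: [0.4998, -0.1744, 0.1846]
eef_rot: [0.492, 0.508, -0.493, 0.507]
ft_force: [0.1, 0.4, -1.8]
width: 0.0509
now t 16.05 [ 0.4998 -0.1744  0.1846] jaw 1.8 w 0.0509 j [-0.58  0.19  0.93  1.8  -0.16  1.23  0.43] F [ 0.1  0.4 -1.8]
(np.float64(0.5028621), np.float64(-0.1743674), 0.056, 2.17) -> 0.514 0.013 0.000 -0.005 -0.000 0.001 rows 2.6
(np.float64(0.5045631), np.float64(-0.2193359), 0.056, 2.17) -> 0.000 -0.000 0.180 0.000 0.000 0.000 rows 0.9
(np.float64(0.5045631), np.float64(-0.2193359), 0.051, 2.17) -> 0.020 0.000 0.000 0.000 0.000 0.000 rows 0.1
```

```bash
python3 -m pendant '0.15 0.01 0 0 0 0;0.3 0.01 0 0 0 0;0.43 0.01 0 0 0 0;0.514 0.01 0 0 0 0;0.514 0.01 0 0 0 0;0.514 0.01 0.09 0 0 0;0.514 0.01 0.18 0 0 0;0.514 0.01 0.18 0 0 0'
python3 -m pendant '0 0 0 0 0 0;0 0 0 0 0 0'
python3 - <<'E'
from h import *
e=case(-.015,-.043)
plan((*e,.051,2.17))
E
```

```text
time: 16.85
ee_pos: [0.5043, -0.2229, 0.0584]
eef_rot: [0.491, 0.508, -0.492, 0.509]
ft_force: [-0.6, -0.3, -2.5]
width: 0.051
time: 17.05
ee_pos: [0.5049, -0.2185, 0.0576]
eef_rot: [0.491, 0.51, -0.49, 0.509]
ft_force: [-0.1, 0.5, -1.5]
width: 0.051
now t 17.05 [ 0.5049 -0.2185  0.0576] jaw 2.2 w 0.051 j [-0.37  0.43  0.84  1.88 -0.38  1.    0.67] F [-0.1  0.5 -1.5]
(np.float64(0.5045631), np.float64(-0.2193359), 0.051, 2.17) -> 0.026 -0.002 0.003 0.000 -0.000 -0.000 rows 0.1
```

```bash
python3 -m pendant '0.013 0 0 0 0 0;0.024 0 0 0 0 0;0.024 0 0 0 0 0'
python3 -m pendant '0 0 0 0 0 0;0 0 0 0 0 0;0 0 0 0 0 0;0 0 0 0 0 0' 0.6
python3 -m pendant '-0.15 0 0 0 0 0;-0.35 0 0 0 0 0;-0.55 0 0 0 0 0;-0.65 0 0 0 0 0;-0.65 0 0 0 0 0'
python3 - <<'E'
from h import *
d=np.load("top0.npy");Z=pts("top",d)[...,2]
for a in (.60,.625,.647,.67,.69,.71): print(a,[round(float(Z[tuple(proj("top",(a,b,.0))[::-1].round().astype(int))]),3) for b in (.0,.01,.02,.03,.068,.11,.12,.13)])
w=case(-.06,-.043)
plan((.56,-.06,.21,45),(.647,.068,.2,88),(.647,.068,.021,88))
E
```

```text
time: 17.35
ee_pos: [0.5045, -0.2187, 0.0508]
eef_rot: [0.49, 0.51, -0.49, 0.509]
ft_force: [0.4, 1.0, -1.1]
width: 0.0512
time: 17.75
ee_pos: [0.5048, -0.2194, 0.0514]
eef_rot: [0.491, 0.509, -0.49, 0.509]
ft_force: [0.4, 0.0, -0.4]
width: 0.0682
time: 18.25
ee_pos: [0.5064, -0.2203, 0.2175]
eef_rot: [0.492, 0.508, -0.489, 0.511]
ft_force: [-0.9, -0.2, -0.1]
width: 0.0696
0.6 [0.103, -0.003, -0.002, 0.002, -0.0, -0.002, -0.007, -0.006]
0.625 [0.012, 0.013, 0.004, -0.0, 0.027, -0.004, -0.008, 0.0]
0.647 [0.03, 0.029, 0.03, 0.032, 0.069, 0.019, 0.022, 0.021]
0.67 [0.03, 0.032, 0.029, 0.025, 0.071, 0.017, 0.019, 0.019]
0.69 [0.025, 0.02, 0.018, 0.021, 0.018, 0.013, 0.017, 0.021]
0.71 [0.02, 0.02, 0.018, 0.018, 0.014, 0.019, 0.021, 0.024]
now t 18.25 [ 0.5064 -0.2203  0.2175] jaw 2.1 w 0.0696 j [-0.49  0.23  0.96  1.71 -0.2   1.3   0.54] F [-0.9 -0.2 -0.1]
(0.56, -0.06, 0.21, 45) -> 0.031 0.238 -0.633 -0.499 0.002 -0.004 rows 5.0
(0.647, 0.068, 0.2, 88) -> 0.040 0.608 -0.116 -0.500 0.000 0.000 rows 5.0
(0.647, 0.068, 0.021, 88) -> 0.716 0.000 0.000 0.000 0.000 0.000 rows 3.6
```

```bash
python3 -m pendant '0.031 0.238 -0.633 -0.5 0 0;0.031 0.238 -0.633 -0.5 0 0;0.031 0.238 -0.633 -0.5 0 0;0.031 0.238 -0.633 -0.5 0 0;0.031 0.238 -0.633 -0.5 0 0;0.031 0.238 -0.633 -0.5 0 0' 0.8
python3 -m pendant '0.04 0.608 -0.116 -0.5 0 0;0.04 0.608 -0.116 -0.5 0 0;0.04 0.608 -0.116 -0.5 0 0;0.04 0.608 -0.116 -0.5 0 0;0.04 0.608 -0.116 -0.5 0 0;0.04 0.608 -0.116 -0.5 0 0;0.04 0.608 -0.116 -0.5 0 0'
python3 - <<'E'
from h import *
plan((.647,.068,.038,88))
E
python3 look.py t5 | grep -v tray
```

```text
time: 18.85
ee_pos: [0.5579, -0.0583, 0.205]
eef_rot: [0.268, 0.655, -0.269, 0.654]
ft_force: [-0.8, -0.3, 0.2]
width: 0.0783
time: 19.55
ee_pos: [0.6447, 0.068, 0.1958]
eef_rot: [0.015, 0.707, -0.015, 0.707]
ft_force: [-1.3, -0.7, 0.5]
width: 0.0785
now t 19.55 [0.6447 0.068  0.1958] jaw 87.6 w 0.0785 j [-0.58  0.43  0.55  1.46 -0.23  1.32  1.52] F [-1.3 -0.7  0.5]
(0.647, 0.068, 0.038, 88) -> 0.631 0.000 0.009 -0.005 -0.000 0.000 rows 3.2
shelf 3369 medz 0.0289 [[440.0, -102.0], [440.0, -210.0], [680.0, -210.0], [680.0, -101.0]] 0.06
polish (219, 245) [0.5312 0.0706 0.084 ] diam 0.0573
pumice (222, 200) [0.6302 0.0716 0.072 ] diam 0.039
peg none
glue (257, 223) [ 0.5759 -0.0154  0.15  ] diam 0.024
oil (211, 301) [0.4224 0.0692 0.155 ] diam 0.0274
```

View pics/t5.png

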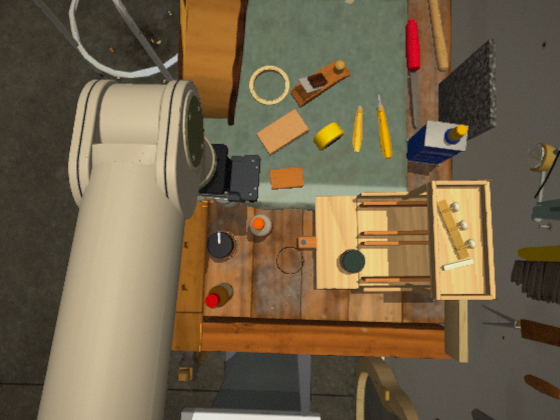

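The peg jar stands upright on the shelf at the wide lane's mouth (352,261). Next I grasp the pumice jar.

```bash
python3 -m pendant '0.18 0 0.009 0 0 0;0.36 0 0.009 0 0 0;0.5 0 0.009 0 0 0;0.6 0 0.009 0 0 0;0.631 0 0.009 0 0 0;0.631 0 0.009 0 0 0'
python3 -m pendant '0 0 0 0 0 0;0 0 0 0 0 0;0 0 0 0 0 0;0 0 0 0 0 0;0 0 0 0 0 0;0 0 0 0 0 0' -1 20
python3 -m pendant '-0.15 0 0 0 0 0;-0.35 0 0 0 0 0;-0.55 0 0 0 0 0;-0.7 0 0 0 0 0;-0.7 0 0 0 0 0'
python3 - <<'E'
from h import *
w=case(-.07,-.043); e=case(-.015,-.043)
plan((.58,-.06,.21,45),(*w,.2,2.17),(*w,.075,2.17),(*w,.07,2.17),(*e,.07,2.17))
E
```

```text
time: 20.2
ee_pos: [0.6467, 0.0687, 0.0378]
eef_rot: [0.013, 0.707, -0.013, 0.707]
ft_force: [-0.3, -0.0, -0.3]
width: 0.0783
time: 20.8
ee_pos: [0.6477, 0.0692, 0.0392]
eef_rot: [0.012, 0.707, -0.012, 0.707]
ft_force: [-1.4, 0.1, 5.6]
width: 0.0551
time: 21.3
ee_pos: [0.6496, 0.0689, 0.2194]
eef_rot: [0.013, 0.704, -0.011, 0.71]
ft_force: [1.0, -0.2, -2.2]
width: 0.0554
now t 21.3 [0.6496 0.0689 0.2194] jaw 88.1 w 0.0554 j [-0.58  0.42  0.56  1.42 -0.23  1.35  1.52] F [ 1.  -0.2 -2.2]
(0.58, -0.06, 0.21, 45) -> 0.034 -0.525 -0.261 0.501 0.005 -0.004 rows 5.0
(np.float64(0.5024841), np.float64(-0.16437439999999998), 0.2, 2.17) -> 0.040 -0.514 0.076 0.498 0.000 0.000 rows 5.0
(np.float64(0.5024841), np.float64(-0.16437439999999998), 0.075, 2.17) -> 0.500 0.000 0.000 0.000 0.000 0.000 rows 2.5
(np.float64(0.5024841), np.float64(-0.16437439999999998), 0.07, 2.17) -> 0.020 0.000 0.000 0.000 0.000 0.000 rows 0.1
(np.float64(0.5045631), np.float64(-0.2193359), 0.07, 2.17) -> 0.000 -0.000 0.220 0.000 0.000 0.000 rows 1.1
```

```bash
python3 -m pendant '0.03 -0.525 -0.261 0.5 0 0;0.03 -0.525 -0.261 0.5 0 0;0.03 -0.525 -0.261 0.5 0 0;0.03 -0.525 -0.261 0.5 0 0;0.03 -0.525 -0.261 0.5 0 0;0.03 -0.525 -0.261 0.5 0 0'
python3 -m pendant '0.04 -0.514 0.06 0.498 0 0;0.04 -0.514 0.06 0.498 0 0;0.04 -0.514 0.06 0.498 0 0;0.04 -0.514 0.06 0.498 0 0;0.04 -0.514 0.06 0.498 0 0;0.04 -0.514 0.06 0.498 0 0;0.04 -0.514 0.06 0.498 0 0'
python3 - <<'E'
from h import *
w=case(-.073,-.043); e=case(-.013,-.043)
plan((*w,.073,2.17),(*w,.070,2.17),(*e,.070,2.17))
E
```

```text
time: 21.9
ee_pos: [0.5769, -0.0598, 0.2048]
eef_rot: [0.271, 0.654, -0.271, 0.653]
ft_force: [0.3, 0.2, -2.4]
width: 0.0549
time: 22.6
ee_pos: [0.4975, -0.1611, 0.1954]
eef_rot: [0.488, 0.512, -0.488, 0.512]
ft_force: [0.1, -0.9, -1.2]
width: 0.0551
now t 22.6 [ 0.4975 -0.1611  0.1954] jaw 2.8 w 0.0551 j [-0.6   0.15  0.91  1.81 -0.13  1.24  0.4 ] F [ 0.1 -0.9 -1.2]
(np.float64(0.5023707000000001), np.float64(-0.16137649999999998), 0.073, 2.17) -> 0.490 0.020 0.002 0.007 0.000 0.000 rows 2.5
(np.float64(0.5023707000000001), np.float64(-0.16137649999999998), 0.07, 2.17) -> 0.012 0.000 0.000 0.000 0.000 0.000 rows 0.1
(np.float64(0.5046387), np.float64(-0.2213345), 0.07, 2.17) -> 0.000 -0.000 0.240 0.000 0.000 0.000 rows 1.2
```

```bash
python3 -m pendant '0.15 0.015 0.002 0 0 0;0.3 0.015 0.002 0 0 0;0.42 0.015 0.002 0 0 0;0.49 0.015 0.002 0 0 0;0.495 0.015 0.002 0 0 0;0.495 0.015 0.002 0 0 0'
python3 -m pendant '0 0 0.03 0 0 0;0 0 0.06 0 0 0;0 0 0.1 0 0 0;0 0 0.14 0 0 0;0 0 0.18 0 0 0;0 0 0.22 0 0 0;0 0 0.24 0 0 0;0 0 0.24 0 0 0'
python3 - <<'E'
from h import *
e=case(-.013,-.043)
plan((*e,.069,2.17))
E
```

```text
time: 23.2
ee_pos: [0.5013, -0.162, 0.0722]
eef_rot: [0.489, 0.511, -0.489, 0.511]
ft_force: [-0.0, 0.3, -1.3]
width: 0.0551
time: 24.0
ee_pos: [0.5035, -0.2231, 0.072]
eef_rot: [0.49, 0.51, -0.49, 0.51]
ft_force: [0.0, -0.5, -2.0]
width: 0.0552
now t 24.0 [ 0.5035 -0.2231  0.072 ] jaw 2.2 w 0.0552 j [-0.37  0.41  0.85  1.87 -0.35  1.03  0.66] F [ 0.  -0.5 -2. ]
(np.float64(0.5046387), np.float64(-0.2213345), 0.069, 2.17) -> 0.012 0.005 -0.007 0.001 0.000 0.000 rows 0.1
```

```bash
python3 -m pendant '0.006 0.004 0 0 0 0;0.010 0.004 0 0 0 0;0.010 0.004 0 0 0 0'
python3 -m pendant '0 0 0 0 0 0;0 0 0 0 0 0;0 0 0 0 0 0;0 0 0 0 0 0' 0.6
python3 -m pendant '-0.12 0 0 0 0 0;-0.24 0 0 0 0 0;-0.36 0 0 0 0 0;-0.36 0 0 0 0 0;-0.36 0 -0.1 0 0 0;-0.36 0 -0.22 0 0 0;-0.36 0 -0.22 0 0 0;-0.36 0 -0.22 0 0 0' -1
python3 - <<'E'
from h import *
w=case(-.065,-.043); e=case(.012,-.043)
plan((*w,.05,2.17),(*e,.05,2.17))
E
```

```text
time: 24.3
ee_pos: [0.5047, -0.2213, 0.0693]
eef_rot: [0.49, 0.51, -0.49, 0.51]
ft_force: [-0.3, -1.3, -2.5]
width: 0.0554
time: 24.7
ee_pos: [0.5049, -0.2218, 0.0697]
eef_rot: [0.49, 0.51, -0.49, 0.51]
ft_force: [0.0, -0.2, 0.7]
width: 0.0688
time: 25.5
ee_pos: [0.5025, -0.1662, 0.1592]
eef_rot: [0.489, 0.511, -0.489, 0.51]
ft_force: [0.5, -0.8, 0.5]
width: 0.0136
now t 25.5 [ 0.5025 -0.1662  0.1592] jaw 2.4 w 0.0136 j [-0.56  0.22  0.91  1.84 -0.19  1.18  0.45] F [ 0.5 -0.8  0.5]
(np.float64(0.5026731), np.float64(-0.1693709), 0.05, 2.17) -> 0.437 0.000 0.013 0.003 -0.000 0.000 rows 2.2
(np.float64(0.5055837000000001), np.float64(-0.24631699999999998), 0.05, 2.17) -> 0.000 -0.000 0.308 0.000 0.000 0.000 rows 1.5
```

```bash
python3 -m pendant '0.15 0 0 0 0 0;0.3 0 0 0 0 0;0.4 0 0 0 0 0;0.437 0 0 0 0 0;0.437 0 0 0 0 0'
python3 -m pendant '0 0 0.04 0 0 0;0 0 0.08 0 0 0;0 0 0.12 0 0 0;0 0 0.16 0 0 0;0 0 0.2 0 0 0;0 0 0.24 0 0 0;0 0 0.28 0 0 0;0 0 0.32 0 0 0'
python3 -m pendant '0 0 0 0 0 0;0 0 -0.1 0 0 0;-0.3 0 -0.3 0 0 0;-0.64 0 -0.4 0 0 0;-0.64 0 -0.4 0 0 0;-0.64 0 -0.4 0 0 0'
python3 - <<'E'
from h import *
plan((.45,-.1,.22,10))
E
```

```text
time: 26.0
ee_pos: [0.5017, -0.1678, 0.0495]
eef_rot: [0.489, 0.51, -0.491, 0.509]
ft_force: [-0.1, -0.7, 0.4]
width: 0.0004
time: 26.8
ee_pos: [0.5057, -0.2476, 0.0502]
eef_rot: [0.49, 0.51, -0.49, 0.51]
ft_force: [-0.2, 3.2, 1.3]
width: 0.0006
time: 27.4
ee_pos: [0.5026, -0.1461, 0.2134]
eef_rot: [0.49, 0.509, -0.489, 0.511]
ft_force: [0.2, 0.8, -0.5]
width: 0.0001
now t 27.4 [ 0.5026 -0.1461  0.2134] jaw 2.4 w 0.0001 j [-0.65  0.13  0.93  1.78 -0.11  1.28  0.35] F [ 0.2  0.8 -0.5]
(0.45, -0.1, 0.22, 10) -> -0.027 -0.203 -0.193 -0.089 0.000 -0.002 rows 1.4
```

```bash
python3 -m pendant '-0.03 -0.4 -0.1 -0.08 0 0;-0.03 -0.4 -0.1 -0.08 0 0;-0.03 -0.4 -0.1 -0.08 0 0;-0.03 -0.4 -0.1 -0.08 0 0' 0.8
python3 look.py t6 | grep -v tray
python3 - <<'E'
from h import *
p=cv2.imread("pics/t6.png"); cv2.imwrite("pics/t6c.png",cv2.resize(p[165:315,195:440],None,fx=3,fy=3,interpolation=cv2.INTER_CUBIC))
plan((.5312,.0706,.2,60),(.5312,.0706,.06,60))
E
```

```text
time: 27.8
ee_pos: [0.3989, -0.1256, 0.2179]
eef_rot: [0.459, 0.539, -0.457, 0.538]
ft_force: [0.9, -0.1, -0.3]
width: 0.0246
shelf 3202 medz 0.0289 [[441.0, -210.0], [680.0, -210.0], [680.0, -101.0], [441.0, -101.0]] 89.99
polish (219, 245) [0.531  0.0705 0.084 ] diam 0.0575
pumice none
peg none
glue (257, 223) [ 0.5759 -0.0154  0.15  ] diam 0.024
oil (211, 300) [0.4227 0.0692 0.155 ] diam 0.028
now t 27.85 [ 0.4002 -0.1256  0.218 ] jaw 9.2 w 0.0284 j [-0.72 -0.27  0.81  2.    0.2   1.33  0.18] F [ 0.4 -0.3  0.6]
(0.5312, 0.0706, 0.2, 60) -> 0.075 0.643 -0.690 -0.591 -0.001 -0.002 rows 5.9
(0.5312, 0.0706, 0.06, 60) -> 0.560 0.000 0.000 0.000 0.000 0.000 rows 2.8
```

View pics/t6c.png

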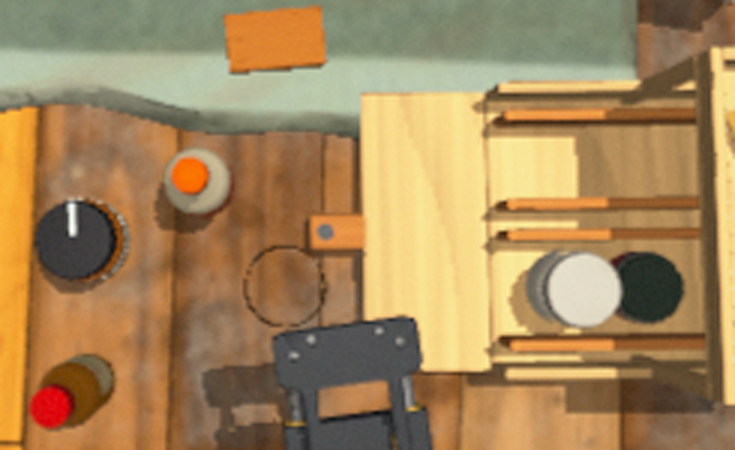

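Both jars are in the wide lane, upright, with the pumice (crop 583,290) behind the peg (crop 650,287). Next is the amber jar.

```bash
python3 -m pendant '0.07 0.643 -0.69 -0.591 0 0;0.07 0.643 -0.69 -0.591 0 0;0.07 0.643 -0.69 -0.591 0 0;0.07 0.643 -0.69 -0.591 0 0;0.07 0.643 -0.69 -0.591 0 0;0.07 0.643 -0.69 -0.591 0 0;0.07 0.643 -0.69 -0.591 0 0;0.07 0.643 -0.69 -0.591 0 0' 1
python3 - <<'E'
from h import *
plan((.5312,.0706,.057,60))
E
```

```text
time: 28.65
ee_pos: [0.5322, 0.069, 0.1999]
eef_rot: [0.184, 0.682, -0.185, 0.683]
ft_force: [-0.1, -0.6, -0.2]
width: 0.0848
now t 28.65 [0.5322 0.069  0.1999] jaw 59.7 w 0.0848 j [-0.92  0.18  0.79  1.76 -0.13  1.26  0.95] F [-0.1 -0.6 -0.2]
(0.5312, 0.0706, 0.057, 60) -> 0.571 0.004 -0.007 -0.004 0.000 0.001 rows 2.9
```

```bash
python3 -m pendant '0.18 0.004 -0.007 0 0 0;0.35 0.004 -0.007 0 0 0;0.48 0.004 -0.007 0 0 0;0.55 0.004 -0.007 0 0 0;0.571 0.004 -0.007 0 0 0;0.571 0.004 -0.007 0 0 0'
python3 -m pendant '0 0 0 0 0 0;0 0 0 0 0 0;0 0 0 0 0 0;0 0 0 0 0 0;0 0 0 0 0 0;0 0 0 0 0 0' -1 30
python3 -m pendant '-0.1 0 0 0 0 0;-0.25 0 0 0 0 0;-0.42 0 0 0 0 0;-0.6 0 0 0 0 0;-0.68 0 0 0 0 0;-0.68 0 0 0 0 0'
python3 - <<'E'
from h import *
w=case(-.06,-.043); e=case(-.013,-.043)
plan((*w,.22,2.17),(*w,.093,2.17),(*e,.093,2.17))
E
```

```text
time: 29.25
ee_pos: [0.5309, 0.0711, 0.0577]
eef_rot: [0.184, 0.683, -0.184, 0.683]
ft_force: [0.6, 0.1, -0.3]
width: 0.0872
time: 29.85
ee_pos: [0.5311, 0.0721, 0.0578]
eef_rot: [0.183, 0.683, -0.183, 0.683]
ft_force: [0.3, 0.0, 2.5]
width: 0.055
time: 30.45
ee_pos: [0.532, 0.0719, 0.2299]
eef_rot: [0.184, 0.682, -0.182, 0.684]
ft_force: [-0.9, 0.1, -3.8]
width: 0.0551
now t 30.45 [0.532  0.0719 0.2299] jaw 60.0 w 0.0551 j [-0.94  0.15  0.8   1.72 -0.11  1.31  0.93] F [-0.9  0.1 -3.8]
(np.float64(0.5028621), np.float64(-0.1743674), 0.22, 2.17) -> 0.037 -0.911 0.392 0.673 0.000 -0.003 rows 6.7
(np.float64(0.5028621), np.float64(-0.1743674), 0.093, 2.17) -> 0.508 0.000 0.000 0.000 0.000 0.000 rows 2.5
(np.float64(0.5046387), np.float64(-0.2213345), 0.093, 2.17) -> 0.000 -0.000 0.188 0.000 0.000 0.000 rows 0.9
```

```bash
python3 -m pendant '0.03 -0.911 0.392 0.673 0 0;0.03 -0.911 0.392 0.673 0 0;0.03 -0.911 0.392 0.673 0 0;0.03 -0.911 0.392 0.673 0 0;0.03 -0.911 0.392 0.673 0 0;0.03 -0.911 0.392 0.673 0 0;0.03 -0.911 0.392 0.673 0 0;0.03 -0.911 0.392 0.673 0 0'
python3 -m pendant '0 0 0 0 0 0'
python3 - <<'E'
from h import *
w=case(-.06,-.043); e=case(-.013,-.043)
plan((*w,.094,2.17),(*e,.094,2.17))
E
```

```text
time: 31.25
ee_pos: [0.5008, -0.1744, 0.2182]
eef_rot: [0.49, 0.509, -0.492, 0.508]
ft_force: [-1.3, 0.6, -4.4]
width: 0.0554
time: 31.35
ee_pos: [0.5012, -0.174, 0.2188]
eef_rot: [0.489, 0.511, -0.49, 0.51]
ft_force: [0.6, -0.1, -3.7]
width: 0.0551
now t 31.35 [ 0.5012 -0.174   0.2188] jaw 2.4 w 0.0551 j [-0.71  0.19  1.09  1.76 -0.18  1.3   0.46] F [ 0.6 -0.1 -3.7]
(np.float64(0.5028621), np.float64(-0.1743674), 0.094, 2.17) -> 0.499 0.007 0.002 0.002 -0.000 0.001 rows 2.5
(np.float64(0.5046387), np.float64(-0.2213345), 0.094, 2.17) -> 0.000 -0.000 0.188 0.000 0.000 0.000 rows 0.9
```

```bash
python3 -m pendant '0.15 0.006 0 0 0 0;0.3 0.006 0 0 0 0;0.43 0.006 0 0 0 0;0.499 0.006 0 0 0 0;0.499 0.006 0 0 0 0;0.499 0.006 0.09 0 0 0;0.499 0.006 0.19 0 0 0;0.499 0.006 0.19 0 0 0'
python3 -m pendant '0.01 0 0 0 0 0;0.02 0 0 0 0 0;0.02 0 0 0 0 0'
python3 -m pendant '0 0 0 0 0 0;0 0 0 0 0 0;0 0 0 0 0 0;0 0 0 0 0 0' 0.7
python3 -m pendant '-0.12 0 0 0 0 0;-0.24 0 0 0 0 0;-0.34 0 0 0 0 0;-0.34 0 0 0 0 0'
python3 -m pendant '0 0 -0.12 0 0 0;0 0 -0.22 0 0 0;0 0 -0.22 0 0 0;0 0 -0.22 0 0 0;0 0 -0.22 0 0 0;0 0 -0.22 0 0 0' -1
python3 - <<'E'
from h import *
w=case(-.068,-.043); e=case(.005,-.043)
plan((*w,.05,2.17),(*e,.05,2.17))
p,d=vision.camera("side"); cv2.imwrite("pics/s7.png",cv2.resize(p[120:350,180:460],None,fx=2.8,fy=2.6,interpolation=cv2.INTER_CUBIC))
E
```

```text
time: 32.15
ee_pos: [0.505, -0.2254, 0.0967]
eef_rot: [0.491, 0.508, -0.491, 0.51]
ft_force: [0.1, 0.6, -3.5]
width: 0.0546
time: 32.45
ee_pos: [0.5052, -0.2206, 0.09]
eef_rot: [0.49, 0.51, -0.49, 0.509]
ft_force: [0.1, 0.3, -2.8]
width: 0.0552
time: 32.85
ee_pos: [0.5053, -0.2218, 0.0905]
eef_rot: [0.491, 0.509, -0.49, 0.509]
ft_force: [0.6, -0.0, -0.1]
width: 0.0727
time: 33.25
ee_pos: [0.5066, -0.2228, 0.1784]
eef_rot: [0.492, 0.508, -0.49, 0.511]
ft_force: [0.7, 1.4, -0.5]
width: 0.0741
time: 33.85
ee_pos: [0.5028, -0.168, 0.1752]
eef_rot: [0.491, 0.509, -0.491, 0.509]
ft_force: [-0.1, -0.6, 0.2]
width: 0.0339
now t 33.85 [ 0.5028 -0.168   0.1752] jaw 2.1 w 0.0339 j [-0.69  0.24  1.07  1.82 -0.23  1.21  0.48] F [-0.1 -0.6  0.2]
(np.float64(0.5025597), np.float64(-0.166373), 0.05, 2.17) -> 0.501 -0.001 -0.007 -0.001 0.000 0.000 rows 2.5
(np.float64(0.5053191), np.float64(-0.23932189999999998), 0.05, 2.17) -> 0.000 -0.000 0.292 0.000 0.000 0.000 rows 1.5
```

View pics/s7.png

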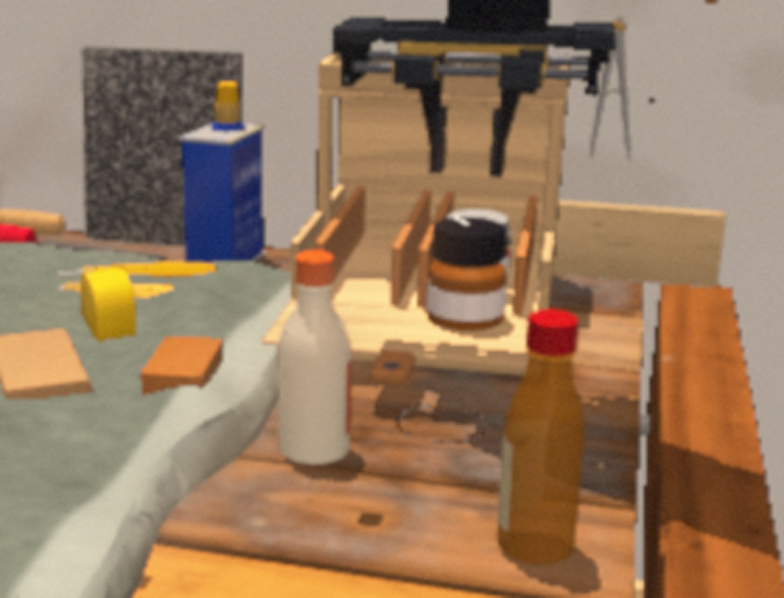

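```bash
python3 -m pendant '0.15 0 -0.01 0 0 0;0.3 0 -0.01 0 0 0;0.44 0 -0.01 0 0 0;0.501 0 -0.01 0 0 0;0.501 0 -0.01 0 0 0'
python3 -m pendant '0 0 0.04 0 0 0;0 0 0.08 0 0 0;0 0 0.12 0 0 0;0 0 0.16 0 0 0;0 0 0.2 0 0 0;0 0 0.24 0 0 0;0 0 0.28 0 0 0;0 0 0.3 0 0 0'
python3 -m pendant '0 0 0.01 0 0 0;0 0 0.01 0 0 0'
python3 -m pendant '0 0 -0.1 0 0 0;0 0 -0.3 0 0 0;-0.3 0 -0.4 0 0 0;-0.68 0 -0.4 0 0 0;-0.68 0 -0.4 0 0 0;-0.68 0 -0.4 0 0 0'
python3 -m pendant '0 -0.4 0 0 0 0;0 -0.4 0 0 0 0;0 -0.4 0 0 0 0' 0.8
python3 look.py t8 | grep -v tray
python3 - <<'E'
from h import *
p=cv2.imread("pics/t8.png"); cv2.imwrite("pics/t8c.png",cv2.resize(p[165:315,195:440],None,fx=3,fy=3,interpolation=cv2.INTER_CUBIC))
plan((.4755,-.03,.225,30),(.576,-.0155,.225,65),(.576,-.0155,.085,65))
E
```

```text
time: 34.4
ee_pos: [0.5017, -0.1648, 0.0487]
eef_rot: [0.49, 0.51, -0.492, 0.508]
ft_force: [-0.7, 0.2, -0.2]
width: 0.0008
time: 35.2
ee_pos: [0.5065, -0.2402, 0.0512]
eef_rot: [0.491, 0.509, -0.49, 0.51]
ft_force: [0.1, 6.2, 3.9]
width: 0.0004
time: 35.4
ee_pos: [0.5064, -0.2423, 0.0507]
eef_rot: [0.491, 0.509, -0.49, 0.51]
ft_force: [2.2, 2.1, 1.9]
width: 0.0004
time: 36.0
ee_pos: [0.5032, -0.1431, 0.224]
eef_rot: [0.492, 0.508, -0.49, 0.51]
ft_force: [0.3, -0.0, 0.1]
width: 0.0003
time: 36.3
ee_pos: [0.4047, -0.146, 0.22]
eef_rot: [0.491, 0.509, -0.491, 0.509]
ft_force: [-1.0, 0.9, -0.3]
width: 0.0169
shelf 2898 medz 0.0289 [[485.0, -209.0], [679.0, -210.0], [680.0, -102.0], [485.0, -101.0]] 89.76
polish none
pumice none
peg none
glue (257, 223) [ 0.576  -0.0156  0.15  ] diam 0.0241
oil (211, 301) [0.4224 0.0692 0.155 ] diam 0.0274
now t 36.35 [ 0.3999 -0.1469  0.2203] jaw 2.0 w 0.0209 j [-0.87 -0.34  0.96  1.99  0.27  1.36  0.03] F [-2.2 -3.  -2.8]
(0.4755, -0.03, 0.225, 30) -> -0.014 0.318 -0.457 -0.326 -0.005 -0.004 rows 3.3
(0.576, -0.0155, 0.225, 65) -> 0.000 0.377 0.151 -0.407 0.000 0.000 rows 4.1
(0.576, -0.0155, 0.085, 65) -> 0.560 0.000 0.000 0.000 0.000 0.000 rows 2.8
```

View pics/t8c.png

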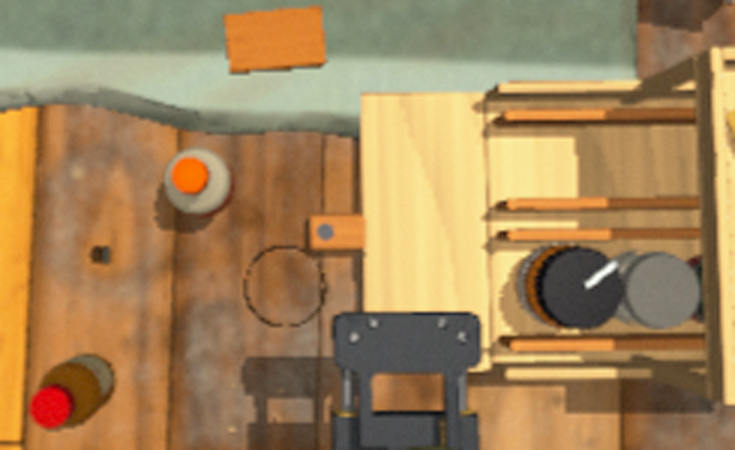

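The polish jar is in the lane and upright at crop (583,287). Its line has turned exactly with the gripper, so the lid has not slipped. Now the glue bottle.

```bash
python3 - <<'E'
from h import *
w=case(-.06,.05); e=case(.052,.05)
g=ray("top",389.3,260.7,.114)[:2]-O; print("polish at case",g@CX,g@CY)
plan((.576,-.0155,.225,2.17),(.576,-.0155,.089,2.17),(.576,-.0155,.23,2.17),(*w,.23,2.17),(*w,.125,2.17),(*e,.125,2.17))
E
```

```text
polish at case 0.051697971291576154 -0.04150023667420718
now t 36.35 [ 0.3999 -0.1469  0.2203] jaw 2.0 w 0.0209 j [-0.87 -0.34  0.96  1.99  0.27  1.36  0.03] F [-2.2 -3.  -2.8]
(0.576, -0.0155, 0.225, 2.17) -> -0.012 0.722 -0.501 -0.002 -0.006 -0.002 rows 4.4
(0.576, -0.0155, 0.089, 2.17) -> 0.544 0.000 0.000 0.000 0.000 0.000 rows 2.7
(0.576, -0.0155, 0.23, 2.17) -> -0.564 0.000 0.000 0.000 0.000 0.000 rows 2.8
(np.float64(0.595797), np.float64(-0.170852), 0.23, 2.17) -> 0.000 0.056 0.624 0.000 0.000 0.000 rows 3.1
(np.float64(0.595797), np.float64(-0.170852), 0.125, 2.17) -> 0.420 0.000 0.000 0.000 0.000 0.000 rows 2.1
(np.float64(0.6000306000000001), np.float64(-0.2827736), 0.125, 2.17) -> 0.000 -0.000 0.448 0.000 0.000 0.000 rows 2.2
```

```bash
python3 -m pendant '-0.02 0.722 -0.501 0 0 0;-0.02 0.722 -0.501 0 0 0;-0.02 0.722 -0.501 0 0 0;-0.02 0.722 -0.501 0 0 0;-0.02 0.722 -0.501 0 0 0;-0.02 0.722 -0.501 0 0 0;-0.02 0.722 -0.501 0 0 0' 0.8
python3 - <<'E'
from h import *
plan((.576,-.0155,.089,2.17))
E
```

```text
time: 37.05
ee_pos: [0.5808, -0.0143, 0.2244]
eef_rot: [0.49, 0.509, -0.492, 0.509]
ft_force: [-0.9, -2.1, 0.4]
width: 0.0748
now t 37.05 [ 0.5808 -0.0143  0.2244] jaw 2.1 w 0.0748 j [-0.91  0.38  1.09  1.62 -0.34  1.35  0.27] F [-0.9 -2.1  0.4]
(0.576, -0.0155, 0.089, 2.17) -> 0.542 -0.018 0.003 -0.001 0.001 0.002 rows 2.7
```

```bash
python3 -m pendant '0.14 -0.016 0.003 0 0 0;0.28 -0.016 0.003 0 0 0;0.4 -0.016 0.003 0 0 0;0.5 -0.016 0.003 0 0 0;0.542 -0.016 0.003 0 0 0;0.542 -0.016 0.003 0 0 0'
python3 -m pendant '0 0 0 0 0 0;0 0 0 0 0 0;0 0 0 0 0 0;0 0 0 0 0 0;0 0 0 0 0 0;0 0 0 0 0 0' -1 30
python3 -m pendant '-0.1 0 0 0 0 0;-0.25 0 0 0 0 0;-0.4 0 0 0 0 0;-0.5 0 0 0 0 0;-0.5 0 0 0 0 0'
python3 - <<'E'
from h import *
w=case(-.05,.05); e=case(.052,.05)
plan((*w,.215,2.17),(*w,.125,2.17),(*e,.125,2.17))
E
```

```text
time: 37.65
ee_pos: [0.5755, -0.0149, 0.0892]
eef_rot: [0.491, 0.51, -0.491, 0.508]
ft_force: [-0.3, 0.8, 0.4]
width: 0.0787
time: 38.25
ee_pos: [0.5766, -0.014, 0.0897]
eef_rot: [0.491, 0.51, -0.491, 0.508]
ft_force: [0.0, 0.1, 3.4]
width: 0.0475
time: 38.75
ee_pos: [0.5781, -0.0146, 0.2173]
eef_rot: [0.492, 0.509, -0.489, 0.509]
ft_force: [-0.2, -0.7, -2.4]
width: 0.0474
now t 38.75 [ 0.5781 -0.0146  0.2173] jaw 2.1 w 0.0474 j [-0.92  0.37  1.1   1.64 -0.34  1.33  0.27] F [-0.2 -0.7 -2.4]
(np.float64(0.5961750000000001), np.float64(-0.18084499999999998), 0.215, 2.17) -> 0.008 0.048 0.667 -0.000 -0.001 -0.002 rows 3.3
(np.float64(0.5961750000000001), np.float64(-0.18084499999999998), 0.125, 2.17) -> 0.360 0.000 0.000 0.000 0.000 0.000 rows 1.8
(np.float64(0.6000306000000001), np.float64(-0.2827736), 0.125, 2.17) -> 0.000 -0.000 0.408 0.000 0.000 0.000 rows 2.0
```

```bash
python3 -m pendant '0.008 0.01 0.15 0 0 0;0.008 0.03 0.3 0 0 0;0.008 0.04 0.45 0 0 0;0.008 0.048 0.6 0 0 0;0.008 0.048 0.667 0 0 0;0.008 0.048 0.667 0 0 0'
python3 -m pendant '0.12 0 0 0 0 0;0.24 0 0 0 0 0;0.33 0 0 0 0 0;0.36 0 0 0 0 0;0.36 0 0 0 0 0'
python3 - <<'E'
from h import *
e=case(.052,.05)
plan((*e,.123,2.17))
E
```

```text
time: 39.35
ee_pos: [0.5933, -0.184, 0.2107]
eef_rot: [0.491, 0.509, -0.493, 0.507]
ft_force: [-0.4, -0.4, -2.2]
width: 0.0474
time: 39.85
ee_pos: [0.5943, -0.1793, 0.1213]
eef_rot: [0.49, 0.511, -0.491, 0.508]
ft_force: [0.5, -0.9, -2.3]
width: 0.0476
now t 39.85 [ 0.5943 -0.1793  0.1213] jaw 2.2 w 0.0476 j [-0.5   0.57  0.98  1.63 -0.5   1.22  0.63] F [ 0.5 -0.9 -2.3]
(np.float64(0.6000306000000001), np.float64(-0.2827736), 0.123, 2.17) -> -0.008 0.007 0.414 0.000 -0.001 0.002 rows 2.1
```

```bash
python3 -m pendant '-0.008 0.003 0.06 0 0 0;-0.008 0.003 0.12 0 0 0;-0.008 0.003 0.18 0 0 0;-0.008 0.003 0.24 0 0 0;-0.008 0.003 0.3 0 0 0;-0.008 0.003 0.36 0 0 0;-0.008 0.003 0.41 0 0 0;-0.008 0.003 0.41 0 0 0'
python3 - <<'E'
from h import *
e=case(.052,.049)
plan((*e,.120,2.17))
p,d=vision.camera("side"); cv2.imwrite("pics/s9.png",cv2.resize(p[120:300,220:440],None,fx=3.5,fy=3.3,interpolation=cv2.INTER_CUBIC))
E
```

```text
time: 40.65
ee_pos: [0.5988, -0.2844, 0.1242]
eef_rot: [0.491, 0.509, -0.491, 0.508]
ft_force: [-0.2, 0.1, -2.4]
width: 0.0474
now t 40.65 [ 0.5988 -0.2844  0.1242] jaw 2.0 w 0.0474 j [-0.27  0.66  0.95  1.51 -0.55  1.26  0.79] F [-0.2  0.1 -2.4]
(np.float64(0.5990313), np.float64(-0.2828114), 0.12, 2.17) -> 0.017 0.001 -0.006 -0.002 -0.000 0.001 rows 0.1
```

View pics/s9.png

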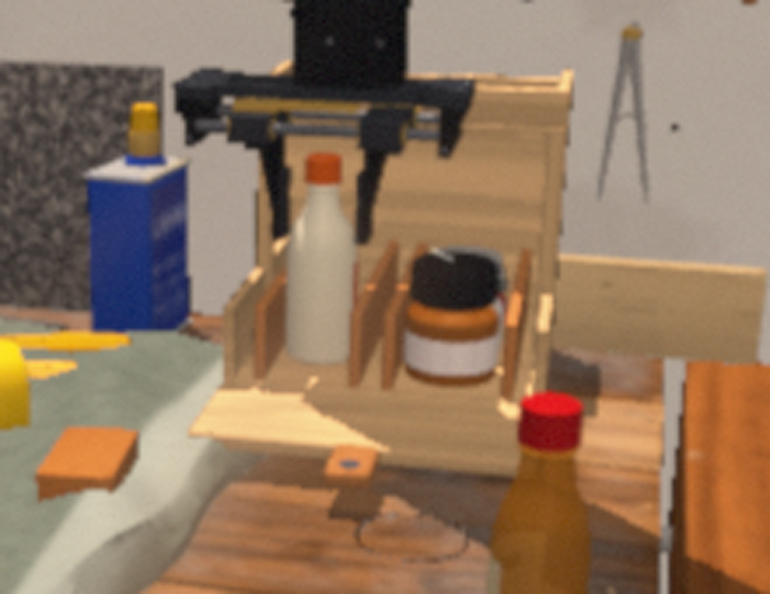

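```bash
python3 -m pendant '0.008 0 -0.004 0 0 0;0.017 0 -0.004 0 0 0;0.017 0 -0.004 0 0 0'
python3 -m pendant '0 0 0 0 0 0;0 0 0 0 0 0;0 0 0 0 0 0;0 0 0 0 0 0' 0.45
python3 -m pendant '-0.12 0 0 0 0 0;-0.24 0 0 0 0 0;-0.36 0 0 0 0 0;-0.44 0 0 0 0 0;-0.44 0 0 0 0 0'
python3 - <<'E'
from h import *
plan((*case(-.08,.0),.23,2.17),(.4224,.0692,.235,20),(.4224,.0692,.093,20))
E
```

```text
time: 41.0
ee_pos: [0.5996, -0.2807, 0.1197]
eef_rot: [0.49, 0.51, -0.49, 0.509]
ft_force: [0.3, 0.3, 0.8]
width: 0.0479
time: 41.4
ee_pos: [0.5993, -0.2816, 0.1197]
eef_rot: [0.49, 0.51, -0.491, 0.508]
ft_force: [0.7, -0.5, -0.1]
width: 0.0625
time: 41.9
ee_pos: [0.6003, -0.2829, 0.2328]
eef_rot: [0.491, 0.509, -0.49, 0.51]
ft_force: [-0.3, -0.5, -1.5]
width: 0.063
now t 41.9 [ 0.6003 -0.2829  0.2328] jaw 2.1 w 0.063 j [-0.29  0.58  1.01  1.38 -0.48  1.45  0.74] F [-0.3 -0.5 -1.5]
(np.float64(0.545076), np.float64(-0.152756), 0.23, 2.17) -> 0.011 -0.201 -0.528 -0.000 0.000 -0.001 rows 2.8
(0.4224, 0.0692, 0.235, 20) -> -0.020 -0.457 -0.906 -0.207 0.000 0.000 rows 5.1
(0.4224, 0.0692, 0.093, 20) -> 0.568 0.000 0.000 0.000 0.000 0.000 rows 2.8
```

```bash
python3 -m pendant '0 -0.201 -0.528 0 0 0;0 -0.201 -0.528 0 0 0;0 -0.201 -0.528 0 0 0;0 -0.201 -0.528 0 0 0' 0.8
python3 -m pendant '-0.02 -0.457 -0.906 -0.207 0 0;-0.02 -0.457 -0.906 -0.207 0 0;-0.02 -0.457 -0.906 -0.207 0 0;-0.02 -0.457 -0.906 -0.207 0 0;-0.02 -0.457 -0.906 -0.207 0 0;-0.02 -0.457 -0.906 -0.207 0 0;-0.02 -0.457 -0.906 -0.207 0 0;-0.02 -0.457 -0.906 -0.207 0 0'
python3 - <<'E'
from h import *
plan((.4226,.0692,.093,20))
E
```

```text
time: 42.3
ee_pos: [0.544, -0.1438, 0.2284]
eef_rot: [0.488, 0.514, -0.487, 0.509]
ft_force: [0.7, 0.7, 0.4]
width: 0.0774
time: 43.1
ee_pos: [0.4217, 0.0697, 0.2352]
eef_rot: [0.406, 0.58, -0.406, 0.578]
ft_force: [-0.5, 0.4, 0.2]
width: 0.0784
now t 43.1 [0.4217 0.0697 0.2352] jaw 19.9 w 0.0784 j [-1.21 -0.26  0.82  1.96  0.19  1.37 -0.09] F [-0.5  0.4  0.2]
(0.4226, 0.0692, 0.093, 20) -> 0.569 0.003 0.004 -0.001 -0.001 0.001 rows 2.8
```

```bash
python3 -m pendant '0.15 0.003 0.004 0 0 0;0.3 0.003 0.004 0 0 0;0.43 0.003 0.004 0 0 0;0.53 0.003 0.004 0 0 0;0.569 0.003 0.004 0 0 0;0.569 0.003 0.004 0 0 0'
python3 -m pendant '0 0 0 0 0 0;0 0 0 0 0 0;0 0 0 0 0 0;0 0 0 0 0 0;0 0 0 0 0 0;0 0 0 0 0 0' -1 45
python3 -m pendant '-0.1 0 0 0 0 0;-0.25 0 0 0 0 0;-0.4 0 0 0 0 0;-0.5 0 0 0 0 0;-0.5 0 0 0 0 0'
python3 - <<'E'
from h import *
w=case(-.055,.049)
plan((.53,-.06,.215,10),(*w,.215,2.17),(*w,.128,2.17))
E
```

```text
time: 43.7
ee_pos: [0.4222, 0.0684, 0.0926]
eef_rot: [0.406, 0.579, -0.407, 0.578]
ft_force: [-0.2, -1.5, 0.6]
width: 0.078
time: 44.3
ee_pos: [0.4226, 0.0699, 0.0935]
eef_rot: [0.406, 0.58, -0.406, 0.578]
ft_force: [-1.5, -0.0, 2.5]
width: 0.0432
time: 44.8
ee_pos: [0.424, 0.0701, 0.2208]
eef_rot: [0.408, 0.579, -0.404, 0.579]
ft_force: [1.1, 0.1, -3.3]
width: 0.0431
now t 44.8 [0.424  0.0701 0.2208] jaw 19.9 w 0.0431 j [-1.24 -0.25  0.86  1.98  0.19  1.33 -0.09] F [ 1.1  0.1 -3.3]
(0.53, -0.06, 0.215, 10) -> 0.022 0.221 0.634 0.115 -0.003 -0.002 rows 3.4
(np.float64(0.5949867), np.float64(-0.1758863), 0.215, 2.17) -> 0.000 0.176 0.502 0.091 0.000 0.000 rows 2.7
(np.float64(0.5949867), np.float64(-0.1758863), 0.128, 2.17) -> 0.348 0.000 0.000 0.000 0.000 0.000 rows 1.7
```

```bash
python3 -m pendant '0 0.07 0.2 0.04 0 0;0 0.14 0.4 0.08 0 0;0 0.221 0.634 0.115 0 0;0 0.221 0.634 0.115 0 0;0 0.221 0.634 0.115 0 0'
python3 -m pendant '0 0.06 0.17 0.03 0 0;0 0.12 0.34 0.06 0 0;0 0.176 0.5 0.091 0 0;0 0.176 0.5 0.091 0 0;0 0.176 0.5 0.091 0 0'
python3 - <<'E'
from h import *
w=case(-.055,.049)
plan((*w,.128,2.17))
E
```

```text
time: 45.3
ee_pos: [0.5291, -0.0664, 0.2154]
eef_rot: [0.453, 0.54, -0.46, 0.541]
ft_force: [-0.4, -0.8, -3.4]
width: 0.0429
time: 45.8
ee_pos: [0.5927, -0.1779, 0.2159]
eef_rot: [0.49, 0.51, -0.492, 0.507]
ft_force: [0.0, 0.8, -3.1]
width: 0.0431
now t 45.8 [ 0.5927 -0.1779  0.2159] jaw 2.0 w 0.0431 j [-0.57  0.52  1.11  1.53 -0.47  1.39  0.61] F [ 0.   0.8 -3.1]
(np.float64(0.5949867), np.float64(-0.1758863), 0.128, 2.17) -> 0.352 0.011 -0.007 -0.002 -0.000 0.003 rows 1.8
```

```bash
python3 -m pendant '0.12 0.01 0 0 0 0;0.24 0.01 0 0 0 0;0.33 0.01 0 0 0 0;0.363 0.01 0 0 0 0;0.363 0.01 0 0 0 0'
python3 -m pendant '0 0 0.05 0 0 0;0 0 0.1 0 0 0;0 0 0.15 0 0 0;0 0 0.2 0 0 0;0 0 0.24 0 0 0;0 0 0.28 0 0 0;0 0 0.32 0 0 0;0 0 0.356 0 0 0'
python3 -m pendant '0 0 0 0 0 0;0 0 0 0 0 0'
python3 - <<'E'
from h import *
plan((*case(.034,.049),.1235,2.17))
p,d=vision.camera("side"); cv2.imwrite("pics/s10.png",cv2.resize(p[120:300,220:440],None,fx=3.5,fy=3.3,interpolation=cv2.INTER_CUBIC))
E
```

```text
time: 46.3
ee_pos: [0.5957, -0.174, 0.1261]
eef_rot: [0.489, 0.512, -0.49, 0.509]
ft_force: [-0.1, 0.1, -3.3]
width: 0.0429
time: 47.1
ee_pos: [0.5996, -0.2653, 0.1266]
eef_rot: [0.49, 0.511, -0.49, 0.509]
ft_force: [-0.1, 1.8, -2.0]
width: 0.0434
time: 47.3
ee_pos: [0.5994, -0.265, 0.1266]
eef_rot: [0.49, 0.51, -0.491, 0.509]
ft_force: [0.3, 0.5, -2.5]
width: 0.0429
now t 47.3 [ 0.5994 -0.265   0.1266] jaw 2.2 w 0.0429 j [-0.33  0.66  1.    1.53 -0.57  1.27  0.79] F [ 0.3  0.5 -2.5]
(np.float64(0.5983509), np.float64(-0.26482399999999995), 0.1235, 2.17) -> 0.012 -0.004 -0.001 0.000 -0.001 0.001 rows 0.1
```

View pics/s10.png

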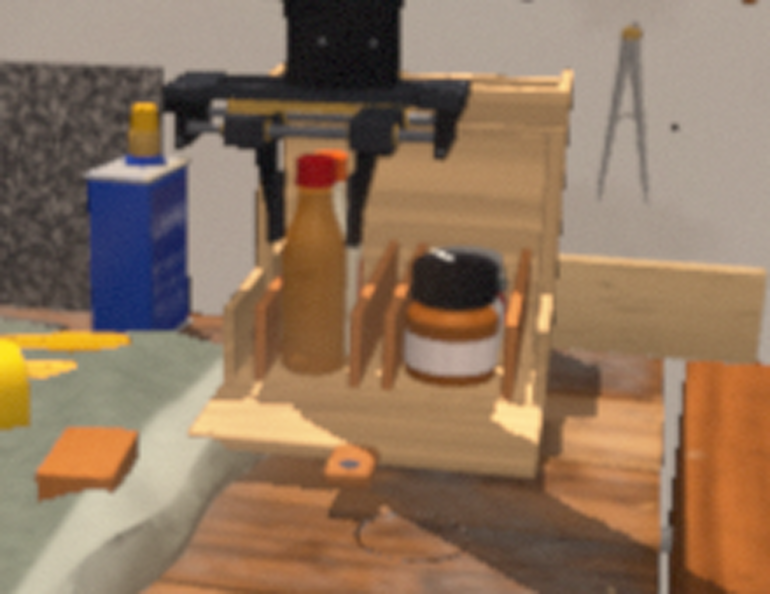

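Both bottles are in the narrow lane and upright. I'll release, then re-grasp the tab.

```bash
python3 -m pendant '0.006 0 0 0 0 0;0.012 0 0 0 0 0;0.012 0 0 0 0 0'
python3 -m pendant '0 0 0 0 0 0;0 0 0 0 0 0;0 0 0 0 0 0;0 0 0 0 0 0' 0.4
python3 -m pendant '-0.12 0 0 0 0 0;-0.24 0 0 0 0 0;-0.36 0 0 0 0 0;-0.44 0 0 0 0 0;-0.44 0 0 0 0 0'
python3 - <<'E'
from h import *
plan((.5431,-.1129,.2,2.17),(.5431,-.1129,.0065,2.17))
E
```

```text
time: 47.65
ee_pos: [0.5997, -0.2644, 0.1237]
eef_rot: [0.49, 0.511, -0.49, 0.509]
ft_force: [1.3, 0.1, -2.2]
width: 0.0432
time: 48.05
ee_pos: [0.5997, -0.2647, 0.1238]
eef_rot: [0.49, 0.51, -0.49, 0.509]
ft_force: [-0.7, -0.1, -0.3]
width: 0.0598
time: 48.55
ee_pos: [0.6007, -0.2658, 0.2368]
eef_rot: [0.491, 0.509, -0.49, 0.51]
ft_force: [0.2, -0.3, 0.3]
width: 0.0608
now t 48.55 [ 0.6007 -0.2658  0.2368] jaw 2.2 w 0.0608 j [-0.35  0.58  1.07  1.39 -0.51  1.46  0.74] F [ 0.2 -0.3  0.3]
(0.5431, -0.1129, 0.2, 2.17) -> 0.147 -0.207 -0.620 0.001 0.000 -0.001 rows 3.3
(0.5431, -0.1129, 0.0065, 2.17) -> 0.774 0.000 0.000 0.000 0.000 0.000 rows 3.9
```

```bash
python3 -m pendant '0.02 -0.207 -0.62 0 0 0;0.02 -0.207 -0.62 0 0 0;0.02 -0.207 -0.62 0 0 0;0.02 -0.207 -0.62 0 0 0;0.147 -0.207 -0.62 0 0 0;0.147 -0.207 -0.62 0 0 0' 0.3
python3 look.py t11 | grep -e glue -e oil
python3 - <<'E'
from h import *
p=cv2.imread("pics/t11.png"); cv2.imwrite("pics/t11c.png",cv2.resize(p[165:315,250:505],None,fx=3,fy=3,interpolation=cv2.INTER_CUBIC))
plan((.5431,-.1129,.0065,2.17))
E
```

```text
time: 49.15
ee_pos: [0.5401, -0.1099, 0.1941]
eef_rot: [0.489, 0.513, -0.491, 0.508]
ft_force: [0.5, 0.4, 0.2]
width: 0.0568
glue none
oil none
now t 49.2 [ 0.5408 -0.1114  0.196 ] jaw 2.2 w 0.0567 j [-0.85  0.37  1.2   1.73 -0.35  1.29  0.47] F [ 0.1  0.3 -0.2]
(0.5431, -0.1129, 0.0065, 2.17) -> 0.758 0.013 0.008 0.001 -0.001 0.003 rows 3.8
  return _methods._mean(a, axis=axis, dtype=dtype,
  ret = ret.dtype.type(ret / rcount)
```

View pics/t11c.png

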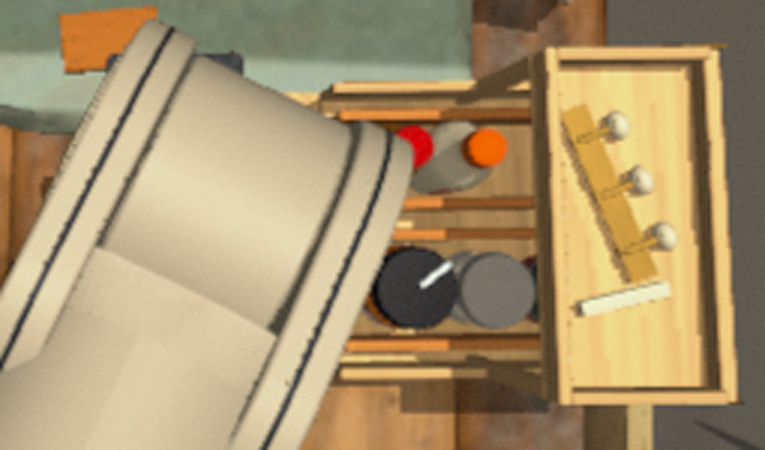

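All five are upright in their lanes: oil (crop 413,147) and glue (487,147) in the narrow one; polish, pumice and peg in the wide one. Closing the flap now.

```bash
python3 -m pendant '0.2 0.011 0.006 0 0 0;0.4 0.011 0.006 0 0 0;0.55 0.011 0.006 0 0 0;0.68 0.011 0.006 0 0 0;0.74 0.011 0.006 0 0 0;0.756 0.011 0.006 0 0 0;0.756 0.011 0.006 0 0 0'
python3 -m pendant '0 0 0 0 0 0;0 0 0 0 0 0;0 0 0 0 0 0;0 0 0 0 0 0;0 0 0 0 0 0' -1 20
python3 -m pendant '-0.047 0 0.002 0 0 0;-0.093 0 0.009 0 0 0;-0.137 0 0.021 0 0 0;-0.181 0 0.037 0 0 0;-0.181 0 0.037 0 0 0'
python3 - <<'E'
from h import *
s=r.read_state(); g=np.array(s["ee_pos"])[:2]-O; print("case",g@CX,g@CY); plan()
E
```

```text
time: 49.9
ee_pos: [0.5451, -0.1137, 0.0093]
eef_rot: [0.49, 0.51, -0.49, 0.509]
ft_force: [0.4, 0.2, 0.2]
width: 0.0566
time: 50.4
ee_pos: [0.5431, -0.1129, 0.0084]
eef_rot: [0.49, 0.511, -0.491, 0.508]
ft_force: [-8.2, 0.8, 7.1]
width: 0.0276
time: 50.9
ee_pos: [0.5435, -0.1228, 0.0549]
eef_rot: [0.49, 0.511, -0.491, 0.508]
ft_force: [-8.8, 0.8, 1.3]
width: 0.0278
case -0.1100133069084227 -0.0004248364375037098
now t 50.9 [ 0.5435 -0.1228  0.0549] jaw 2.2 w 0.0278 j [-0.67  0.54  1.03  1.86 -0.54  1.05  0.61] F [-8.8  0.8  1.3]
```

```bash
python3 -m pendant '-0.042 0 0.02 0 0 0;-0.081 0 0.044 0 0 0;-0.118 0 0.072 0 0 0;-0.152 0 0.104 0 0 0;-0.183 0 0.139 0 0 0;-0.21 0 0.177 0 0 0;-0.233 0 0.217 0 0 0;-0.252 0 0.259 0 0 0'
python3 -m pendant '-0.014 0 0.044 0 0 0;-0.024 0 0.09 0 0 0;-0.03 0 0.136 0 0 0;-0.031 0 0.16 0 0 0;-0.031 0 0.17 0 0 0;-0.031 0 0.17 0 0 0'
python3 - <<'E'
from h import *
s=r.read_state(); g=np.array(s["ee_pos"])[:2]-O; print("case",g@CX,g@CY); plan()
E
```

```text
time: 51.7
ee_pos: [0.546, -0.1873, 0.117]
eef_rot: [0.49, 0.511, -0.491, 0.508]
ft_force: [-6.7, 1.2, -6.2]
width: 0.0281
time: 52.3
ee_pos: [0.5476, -0.2293, 0.1248]
eef_rot: [0.49, 0.512, -0.491, 0.507]
ft_force: [-9.5, 4.3, 1.8]
width: 0.028
case -0.003373884843381616 -0.00034160305769119324
now t 52.3 [ 0.5476 -0.2293  0.1248] jaw 2.2 w 0.028 j [-0.48  0.54  1.06  1.7  -0.5   1.21  0.75] F [-9.5  4.3  1.8]
```

```bash
python3 -m pendant '0 0 0.008 0 0 0;0 0 0.016 0 0 0;0 0 0.016 0 0 0;0 0 0.016 0 0 0'
python3 -m pendant '0 0 0.012 0 0 0;0 0 0.012 0 0 0;0 0 0.012 0 0 0'
python3 -m pendant '0 0 0 0 0 0;0 0 0 0 0 0;0 0 0 0 0 0' 0
python3 -m pendant '-0.15 0 0 0 0 0;-0.3 0 0 0 0 0;-0.45 0 0 0 0 0;-0.45 0 0 0 0 0'
python3 -m pendant '0 -0.6 -0.1 0 0 0;0 -0.6 -0.1 0 0 0;0 -0.6 -0.1 0 0 0;0 -0.6 -0.1 0 0 0'
python3 - <<'E'
from h import *
p,d=vision.camera("top"); P=pts("top",d); q,_=vision.camera("side")
Z=P[...,2]; G=P[...,:2]-O; cx=G@CX; cy=G@CY
for n,z0,z1,c in(("tab",.14,.165,.014),("flap",.105,.122,.1)):
    m=(Z>z0)&(Z<z1)&(abs(cy)<c)&(cx<.03)&(cx>-.06); print(n,m.sum(),np.percentile(cx[m],[5,50,95]).round(4),np.median(Z[m]))
I=cv2.resize(p[165:315,310:505],None,fx=2.7,fy=2.7,interpolation=cv2.INTER_CUBIC); J=cv2.resize(q[130:270,270:400],None,fx=2,fy=2,interpolation=cv2.INTER_CUBIC)
C=np.zeros((I.shape[0],800,3),np.uint8); C[:,:I.shape[1]]=I; C[:J.shape[0],530:530+J.shape[1]]=J; cv2.imwrite("pics/e12.png",C); plan()
E
```

```text
time: 52.7
ee_pos: [0.5477, -0.2297, 0.1247]
eef_rot: [0.491, 0.514, -0.489, 0.506]
ft_force: [-15.1, 17.8, 10.9]
width: 0.028
time: 53.0
ee_pos: [0.5477, -0.2314, 0.1243]
eef_rot: [0.491, 0.515, -0.488, 0.506]
ft_force: [-16.7, 22.2, 11.8]
width: 0.0278
time: 53.3
ee_pos: [0.5502, -0.2372, 0.1253]
eef_rot: [0.49, 0.51, -0.49, 0.51]
ft_force: [-0.1, -0.6, 0.8]
width: 0.0414
time: 53.7
ee_pos: [0.5515, -0.2388, 0.242]
eef_rot: [0.491, 0.508, -0.489, 0.511]
ft_force: [0.9, -0.2, 0.3]
width: 0.0434
time: 54.1
ee_pos: [0.4181, -0.2177, 0.2397]
eef_rot: [0.491, 0.515, -0.492, 0.501]
ft_force: [-1.0, -0.3, 0.0]
width: 0.0433
tab 92 [-0.0109 -0.0062  0.0001] 0.15208476952504352
flap 466 [-0.0111 -0.0047  0.0254] 0.11277693225071941
now t 54.2 [ 0.417  -0.218   0.2404] jaw 1.9 w 0.0434 j [-0.87 -0.17  1.19  1.85  0.14  1.37  0.31] F [0.8 0.5 0.3]
```

View pics/e12.png

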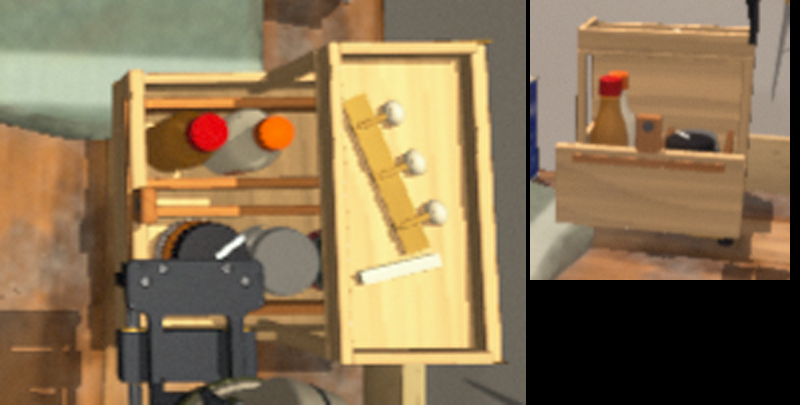

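The flap is upright: the tab centre is at case x = -6 mm and it met its stop at about 22 N. Everything stands in its lane and the gripper is clear.

```bash
python3 -c 'from bench import close_job; print(close_job())'
```

```text
the job is handed in; nothing more can be done
None
```

The job is done and handed in at about 54 s of the 210 s allowed. I tightened the amber jar's lid, pulled the flap down, and put the peg, pumice and polish jars in the wide lane and the glue and oil bottles in the narrow lane. Then I shut the flap.

**Last checks:**
- **Jars and bottles:** the polish and pumice jars and both bottles show upright in their lanes in the last pictures. The peg jar, at the back of the wide lane, was mostly hidden under the tray.
- **Flap:** the tab centre measured at case x = -6 mm, which is upright. It met its stop at about 22 N, and the flap stayed there after release.
- **Other things on the bench:** I did not touch them, and the rosewood block showed in place in the later pictures.

**Not confirmed directly:** I could not see the white tick on the jar's shoulder, so I did not check it against the line on the lid. I judge the lid tight because its line turned about 85° clockwise, and its greatest possible starting looseness was about 69°.

**Small disagreement:** the rail ends measured 4 to 6 mm nearer the mouth than stated, and the narrow lane's middle about 2 mm off. Everything still fitted.

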